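# Make the portable polishing unit ready: clip its modules in and hang up its caddies

### The arm

A 7-joint arm with a two-finger parallel gripper is mounted at the origin on the work surface. World frame = base frame: x ahead of the robot, y to its left, z up, the work surface at z = 0. Lengths are in mm, angles in rad, forces in N, time in s.
With the tool pointing down it reaches from about 400 to 875 mm from the base axis. Payload 4.4 kg.
Tool frame: the origin (TCP) lies at the very end of the fingers, on their centre line; the grasp point (between the pads) lies 19 mm behind it; z points along the fingers, y is the line along which they close (so a half turn about z gives the same grasp; the last joint's range is limited). The gripper opens to 85 mm and grips with 20 to 120 N. Pads are 22 mm wide; open, the fingers measure 114 mm over their backs; the gripper's body (76 mm by 85 mm) begins 54 mm behind the grasp point. The pads swing forward as they close: fully open they stand 13 mm farther back than shut.
Start: joints at [-1.321, 0.628, 0.038, 1.517, -0.027, 0.996, -0.02], TCP at [201.851, 617.879, 231.313] pointing down, gripper open.
Joint ranges: [-3.06, 3.06], [-0.37, 2.12], [-1.25, 1.32], [0.18, 2.47], [-1.1, 4.24], [0.23, 1.98], [-2.94, 2.94]. Speed limits (rad/s): [2.57, 2.57, 3.14, 3.14, 3.14, 3.14, 3.14].

### API

Orientations are given as [roll, pitch, yaw] about the fixed x, y, z axes, in that order (R = Rz(yaw) Ry(pitch) Rx(roll)).
In Python, from cell import ctrl gives the robot as it stands.
- The arm moves only by the tool step_arm, never from a script. Its argument "series" is a list that holds one entry, the list of rows, each a list of 7 numbers: the turn, a rotation vector about the tool's x, y, z as a fraction of full scale, then the shift along the tool's x, y, z as a fraction of full scale, then the closure, from 0 (fully open) to 1 (shut). In form: [[[ax, ay, az, tx, ty, tz, gripper], ...]]. A call has 1 to 12 rows; each row shifts and turns the commanded pose from where the row before left it, along the tool's axes as they then stand; what a row does not reach is not made up. Full scale, the value 1, is 150 mm for a shift and 45 degrees for a turn. A row lasts 1/10 s, in which the tool goes at most 50 mm and 8.59 degrees, less where a joint would pass 70% of its speed; a pose out of reach is approached as far as the arm can. A call with a number of a shift or a turn outside -1 to 1 is refused whole. A call with a gripper value outside its range is refused whole. The fingers move at their own pace and stop on an object; the grip force is fixed at half the most. Time passes only in rows, so rows that do not move let the fingers close. It gives the time, the measured TCP pose, the force, the opening and the grip force at its end, in the units of the state.
- ctrl.read_state(): the state, without advancing time (a new reading comes with each control period).
- ctrl.get_image(name): name is "scene" or "top" or "wrist"; returns a dict with "img" (400x640x3 uint8, red, green, blue), "fx", "fy", "cx", "cy" (pixels), "R" (3x3) and "t" (3): a world point X has camera coordinates R X + t. Camera axes: x right, y down, z forward; pixel columns grow to the right and rows downward; lengths in mm; the calibration is good to about 2 mm. A picture is of the moment at which its call begins. There is no depth.
- ctrl.finish_job(): hands the job in; it is judged then, once.
Trained networks look in a picture, given as the dict that the camera call returned (one of the last four; its "shot" number tells which), for a name from the list of things; names that differ only in an ending like _2 or _b are one class to them, and where a whole thing is asked for, a point or a joint stands for the part that bears it (a point fixed in the world has none). Each returns a list of dicts, best first, with "score" (0 to 1); they miss things now and then, are a little off and sometimes report something else, mostly with a low value. They report only what shows in the picture. A call takes as long as a camera call.
- ctrl.recognise(picture, thing): "centre" ([column, row] in pixels, amid what is visible of it).
The state is a dict: "clock": time; "qpos": joint angles; "qd": joint speeds; "tau": joint torques, N m; "eef_pos": TCP position; "tool_rot": TCP orientation; "force": force on the tool from outside, world axes, zero at the start; "torque": the same for the moment, N m; "width": finger opening in mm; "gripper_force": force on a finger pad.
Only numpy, scipy, OpenCV 4.12 (cv2) and the standard library are available. Lean on these libraries where they do the work, as an engineer would, in place of code of your own. Each camera call takes 0.05 s, during which the arm holds its last target. There are 200 camera calls.

### The job

Get the portable polishing unit ready for the next job: for each clip-in module on the bench, swing the dust cover of the port of the same colour aside on its pin and press the module down into that port until its sprung tabs catch and it is fully home; a port whose module is not on the bench must end up with its dust cover over it. Hang every accessory caddy by its handle on a hook of the rack, one to a hook and hanging freely, and leave the other things on the bench where they are.

Things in the scene. Friction and masses are not known exactly. Their poses are not given: they have to be found in the camera images.
- unit: white portable polishing unit fixed to the bench, 250 (x) x 250 (y) x 120 high, flat grey deck on top with two ports in it; a black funnel 42 high, 64 wide stands on the deck at x = 98 mm, y = 0. Origin on the bench: the front face is at x = -115 mm, the rear at +135 mm; z up
- rack: steel rack fixed to the bench: a level 12 mm rail along its y at 185 mm height on two posts (y = -185, +185 mm); three hook prongs (10 mm round bar) run level from the rail 88 mm towards its -x (the robot's side), then turn up 22 mm (tip 98 mm from the rail). Origin: on the bench below the middle of the rail
- port_blue (a point): centre of the mouth of the blue-framed port (the unit's +y (left) one), level with the deck, axes as the unit's. Mouth 60 mm along x, 40 along y; 10 mm down it widens to 72 mm along x (ledges for the tabs); floor 43 mm below the deck. Its cover's vertical pin (14 mm thick, 28 tall) stands 47 mm towards +x and 35 mm towards +y from here
- cover_blue (a joint): angle (rad) of the blue port's dust cover, a flat black plate 96 x 74 x 5 mm lying 4 mm above the deck, turning level on its one pin. 0: port covered; grows as it swings counter-clockwise seen from above to the rear of the deck, up to 1.75; from 1.4 the port is clear. Starts between 0 and 0.2. Stiff (0.04 N m); stays where it is left
- knob_blue (a point): point to grip on the upright blue knob on that cover: 14 mm round, foot 9 mm, top 43 mm and this point 31 mm above the deck. At joint 0 it lies 70 mm from the pin towards the unit's -x and 28 mm towards -y; it circles the pin with the cover (75 mm radius)
- module_blue: blue clip-in module standing on the bench (may be absent), 90 tall, 0.3 kg; origin under its centre. Top (blue, 33 to 90 up) 56 (x) x 36 (y): hold across the 36. Foot (black) 42 x 35, a sprung tab on each x side reaching x = 33 mm at 31 up. Goes in with x along the unit's x, either way; tabs give at 10 to 15 N, snap under the ledges at 41 mm depth; it then stands on the floor, 47 mm showing
- port_orange (a point): centre of the mouth of the orange-framed port (the unit's -y (right) one), level with the deck, axes as the unit's. Mouth 60 mm along x, 40 along y; 10 mm down it widens to 72 mm along x (ledges for the tabs); floor 43 mm below the deck. Its cover's vertical pin (14 mm thick, 28 tall) stands 47 mm towards +x and 35 mm towards -y from here
- cover_orange (a joint): angle (rad) of the orange port's dust cover, a flat black plate 96 x 74 x 5 mm lying 4 mm above the deck, turning level on its one pin. 0: port covered; grows as it swings clockwise seen from above to the rear of the deck, up to 1.75; from 1.4 the port is clear. Starts between 0 and 0.2. Stiff (0.04 N m); stays where it is left
- knob_orange (a point): point to grip on the upright orange knob on that cover: 14 mm round, foot 9 mm, top 43 mm and this point 31 mm above the deck. At joint 0 it lies 70 mm from the pin towards the unit's -x and 28 mm towards +y; it circles the pin with the cover (75 mm radius)
- module_orange: orange clip-in module standing on the bench (may be absent), 90 tall, 0.3 kg; origin under its centre. Top (orange, 33 to 90 up) 56 (x) x 36 (y): hold across the 36. Foot (black) 42 x 35, a sprung tab on each x side reaching x = 33 mm at 31 up. Goes in with x along the unit's x, either way; tabs give at 10 to 15 N, snap under the ledges at 41 mm depth; it then stands on the floor, 47 mm showing
- caddy_a: yellow open caddy standing on the bench (may be absent), tray 70 (x) x 86 (y) x 45 high, 0.26 kg; origin under its centre. Rigid handle of 10 mm round bar along y: legs at y = +-39, bar rising from 104 up at the legs to 115 in the middle, so 54 mm or more is free for a hook between tray and bar. Black pinch grip 12 (x) x 24 (y) on the bar's middle, 117 to 159 up
- caddy_a_bar (a point): middle of the handle's bar (its axis) of caddy_a, 115 mm above its underside, axes as the caddy's
- caddy_b: green open caddy standing on the bench (may be absent), tray 70 (x) x 86 (y) x 45 high, 0.26 kg; origin under its centre. Rigid handle of 10 mm round bar along y: legs at y = +-39, bar rising from 104 up at the legs to 115 in the middle, so 54 mm or more is free for a hook between tray and bar. Black pinch grip 12 (x) x 24 (y) on the bar's middle, 117 to 159 up
- caddy_b_bar (a point): middle of the handle's bar (its axis) of caddy_b, 115 mm above its underside, axes as the caddy's
- caddy_c: red open caddy standing on the bench (may be absent), tray 70 (x) x 86 (y) x 45 high, 0.26 kg; origin under its centre. Rigid handle of 10 mm round bar along y: legs at y = +-39, bar rising from 104 up at the legs to 115 in the middle, so 54 mm or more is free for a hook between tray and bar. Black pinch grip 12 (x) x 24 (y) on the bar's middle, 117 to 159 up
- caddy_c_bar (a point): middle of the handle's bar (its axis) of caddy_c, 115 mm above its underside, axes as the caddy's
- hook_1 (a point): upper side of the right-hand (-y) hook's level prong, 50 mm out from the rail, 190 mm above the bench, axes as the rack's; hooks are 125 mm apart. A bar hung here has its middle about 5 mm above this point
- hook_2 (a point): upper side of the middle hook's level prong, 50 mm out from the rail, 190 mm above the bench, axes as the rack's; hooks are 125 mm apart. A bar hung here has its middle about 5 mm above this point
- hook_3 (a point): upper side of the left-hand (+y) hook's level prong, 50 mm out from the rail, 190 mm above the bench, axes as the rack's; hooks are 125 mm apart. A bar hung here has its middle about 5 mm above this point
- marker_pot: bystander: grey pot with markers, 44 mm wide, 110 tall; origin at its underside
- wash_bottle: bystander: white bottle with orange cap, 64 mm wide, 160 tall; origin at its underside
- mug: bystander: white mug, 80 mm wide, 90 tall; origin at its underside
- driver: bystander: screwdriver lying on the bench
- wrench: bystander: wrench lying on the bench

How it is judged:
By the outcome, as a careful person would: the job done as asked, in the order asked, and still so for the second after the job is handed in, with the robot touching nothing.
Of module_blue, module_orange only 1 to 2 are there at a start; the rules pass over those that are not, and their reading is None.
Of caddy_a, caddy_b, caddy_c only 2 to 3 are there at a start; the rules pass over those that are not, and their reading is None.
At some moment in a run one of caddy_a, caddy_b, caddy_c may be knocked a few centimetres aside while the robot is not near it.
It also fails if it takes over 210 s, if anything falls off the work surface, if the arm or the gripper's body presses on something with over 40 N, if the wrist force passes 120 N, or if a joint passes its speed limit or range.

## Working session

There is one attempt and no reset: what is moved stays moved. The work goes in short steps, Python scripts to look and compute and a tool call to move; the robot and the scene stay as the last step left them, time stands still between calls to the robot, and variables do not carry over. Pictures are saved under pics/ and viewed, at most 18 in all, crops included, and the job is handed in when it is done.

Besides the shell and the picture viewer there is one more tool, called as name(argument=value, ...), one argument or row to a line, values as JSON. step_arm: Moves the arm, as the interface text tells. Shift numbers are shares of 150 mm and turn numbers shares of 45 degrees, none past 1 either way. Its arguments: {"type":"object","properties":{"series":{"type":"array","items":{"type":"array","items":{"type":"array","items":{"type":"number","minimum":-1,"maximum":1}}}}},"required":["series"]}

```bash
ls; mkdir -p pics; python3 - <<'E'
from cell import ctrl
import cv2,numpy as np
for n in ["scene","top"]:
    p=ctrl.get_image(n); cv2.imwrite(f"pics/{n}0.png",p["img"][:,:,::-1]); print(n,p["fx"],p["cx"],p["cy"],np.round(p["R"],3).tolist(),np.round(p["t"],1))
    for t in "unit rack module_blue module_orange caddy_a caddy_b caddy_c knob_blue knob_orange marker_pot mug wash_bottle".split():
        print(t,[(np.round(d["centre"]).tolist(),round(d["score"],2)) for d in ctrl.recognise(p,t)][:4])
print(ctrl.read_state())
E
```

```text
pics
scene 462.5925171806425 323.79129810256296 199.1853773966881 [[-0.889, 0.458, 0.008], [0.335, 0.662, -0.67], [-0.312, -0.593, -0.742]] [ 412.8  -84.5 1544.2]
unit [([237.0, 180.0], 0.65)]
rack [([296.0, 278.0], 0.97), ([314.0, 165.0], 0.55)]
module_blue [([292.0, 140.0], 0.69)]
module_orange [([314.0, 166.0], 0.69)]
caddy_a [([396.0, 290.0], 0.78), ([327.0, 209.0], 0.66), ([426.0, 363.0], 0.19)]
caddy_b [([396.0, 290.0], 0.78), ([327.0, 209.0], 0.66), ([426.0, 363.0], 0.19)]
caddy_c [([396.0, 290.0], 0.78), ([327.0, 209.0], 0.66), ([426.0, 363.0], 0.19)]
knob_blue [([250.0, 178.0], 0.59)]
knob_orange [([238.0, 150.0], 0.7)]
marker_pot [([285.0, 215.0], 0.73)]
mug [([325.0, 128.0], 0.92)]
wash_bottle [([425.0, 364.0], 0.61), ([300.0, 275.0], 0.3)]
top 459.1253510709413 324.0866279985722 191.2949404921377 [[-0.014, -1.0, -0.012], [-0.993, 0.016, -0.117], [0.117, 0.01, -0.993]] [  33.5  467.6 1616.2]
unit [([395.0, 139.0], 0.95), ([431.0, 245.0], 0.74)]
rack [([269.0, 134.0], 0.72), ([430.0, 243.0], 0.44)]
module_blue [([426.0, 207.0], 0.51), ([462.0, 195.0], 0.38)]
module_orange [
[... 494 characters left out ...]
, 144.0], 0.22)]
{'clock': 1.3, 'qpos': array([-1.32075968,  0.62842031,  0.03849682,  1.51739523, -0.02698469,
        0.99628986, -0.02000825]), 'qd': array([-0.00099037,  0.00041997,  0.00021601, -0.00113329,  0.00019527,
       -0.00078305,  0.00051052]), 'tau': array([ 7.31504460e-04, -5.63275516e+01,  1.22632474e+00, -1.93785989e+01,
        1.10975385e-02,  1.62267119e-03, -7.82889913e-06]), 'eef_pos': array([201.87988232, 617.87350109, 231.30172655]), 'tool_rot': array([ 3.14158769e+00, -2.45809373e-05,  2.82573375e+00]), 'force': array([ 0.47700135, -0.067106  , -0.37389398]), 'torque': array([ 0.02914814, -0.00040371,  0.03201228]), 'gripper_force': 0.0, 'width': 85.18805674969214}
```

```bash
python3 - <<'E'
import cv2
t=cv2.imread("pics/top0.png"); s=cv2.imread("pics/scene0.png")
cv2.imwrite("pics/tc.png",cv2.resize(t[90:290,170:490],None,fx=2.5,fy=2.5,interpolation=cv2.INTER_CUBIC))
cv2.imwrite("pics/sc.png",cv2.resize(s[100:390,180:480],None,fx=2,fy=2,interpolation=cv2.INTER_CUBIC))
E
```

```text
(no output)
```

View pics/tc.png

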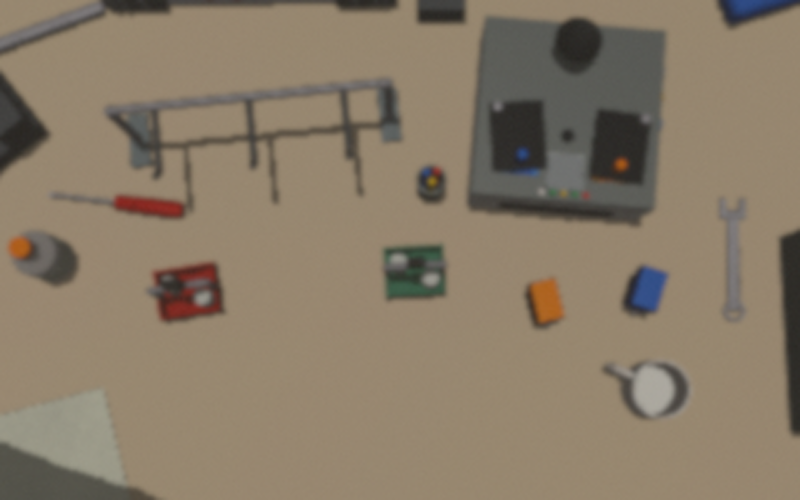

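View pics/sc.png

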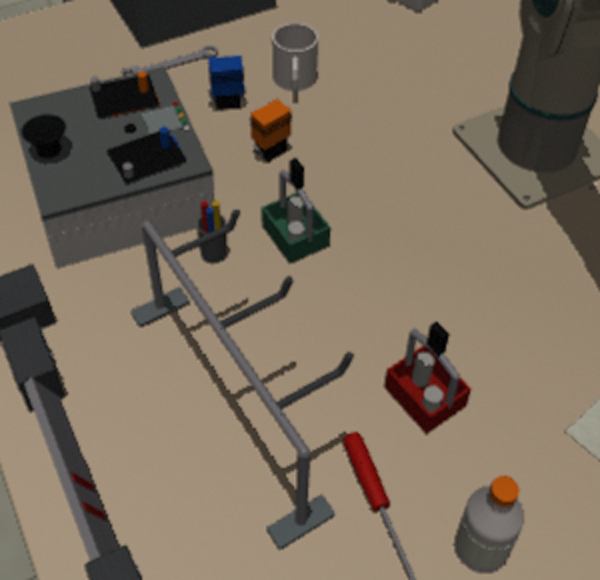

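```bash
cat > h.py <<'E'
from cell import ctrl
import cv2,numpy as np
def bp(p,uv,z):
    d=np.array([(uv[0]-p["cx"])/p["fx"],(uv[1]-p["cy"])/p["fy"],1.]); R=np.array(p["R"]);t=np.array(p["t"])
    c=-R.T@t; d=R.T@d; return c+d*(z-c[2])/d[2]
def proj(p,X):
    c=np.array(p["R"])@X+np.array(p["t"]); return [p["fx"]*c[0]/c[2]+p["cx"],p["fy"]*c[1]/c[2]+p["cy"]]
def wrap(a): return (a+np.pi)%(2*np.pi)-np.pi
def go(*wps,step=40.,g=0,start=None,half=True):
    """wps: (x,y,z,yaw or None). prints rows of the moves"""
    if start is None:
        s=ctrl.read_state(); pos=s["eef_pos"].copy(); yaw=s["tool_rot"][2]
    else: pos,yaw=np.array(start[:3],float),start[3]
    rows=[]
    for w in wps:
        x=np.array(w[:3],float); dy=0 if w[3] is None else wrap(w[3]-yaw)
        if half: dy=(dy+np.pi/2)%np.pi-np.pi/2
        n=max(1,int(np.ceil(max(np.linalg.norm(x-pos)/step,abs(dy)/np.radians(7.5)))))
        d=(x-pos)/n
        for i in range(n):
            c,s_=np.cos(yaw),np.sin(yaw)
            tx=c*d[0]+s_*d[1]; ty=s_*d[0]-c*d[1]; tz=-d[2]
            rows.append([0,0,round(-dy/n/np.radians(45),3),round(tx/150,3),round(ty/150,3),round(tz/150,3),g]); yaw+=dy/n
        pos=x
    print(len(rows),str([rows]).replace(" ","").replace("0.0,","0,"))
    return list(pos)+[yaw]
def shot(n,name=None):
    p=ctrl.get_image(n)
    if name: cv2.imwrite(f"pics/{name}.png",p["img"][:,:,::-1])
    return p
def rec(p,t,k=3): return [(np.array(d["centre"]),round(d["score"],2)) for d in ctrl.recognise(p,t)][:k]
E
python3 - <<'E'
from h import *
p=shot("top"); r=lambda u,v:(170+u/2.5,90+v/2.5)
def P(n,u,v,z): print(n,np.round(bp(p,r(u,v),z)[:2]))
for c in [(485,17),(665,32),(652,212),(470,195)]: P("deck",*c,120)
P("kb",522,154,160);P("ko",621,163,160);P("orange",546,300,90);P("blue",649,289,90)
P("red",188,287,150);P("green",415,264,150);P("railL",108,110,185);P("railR",392,83,185)
P("h3",158,176,205);P("h2",253,165,205);P("h1",349,156,205);P("mug",655,388,90);P("pot",431,183,60);P("bottle",20,247,160);P("wr",733,255,0)
p=shot("wrist"); print(np.round(p["R"],2),p["t"],p["fx"])
E
```

```text
deck [ 784. -117.]
deck [ 758. -364.]
deck [ 508. -336.]
deck [535. -91.]
kb [ 582. -158.]
ko [ 568. -289.]
orange [ 393. -193.]
blue [ 406. -334.]
red [413. 287.]
green [439. -14.]
railL [645. 387.]
railR [675.  13.]
h3 [552. 316.]
h2 [564. 194.]
h1 [574.  70.]
mug [ 271. -337.]
pot [563. -40.]
bottle [468. 508.]
wr [ 461. -478.]
[[ 0.31  0.95 -0.  ]
 [ 0.91 -0.3   0.29]
 [ 0.28 -0.09 -0.96]] [-649.94335021  -37.35551156  379.44034397] 313.20915107042816
```

```bash
python3 - <<'E'
from h import *
go((430,140,330,None),(560,-226,330,3.03),step=45)
E
```

```text
21 [[[0,0,np.float64(-0.0),np.float64(-0.203),np.float64(-0.213),np.float64(-0.055),0],[0,0,np.float64(-0.0),np.float64(-0.203),np.float64(-0.213),np.float64(-0.055),0],[0,0,np.float64(-0.0),np.float64(-0.203),np.float64(-0.213),np.float64(-0.055),0],[0,0,np.float64(-0.0),np.float64(-0.203),np.float64(-0.213),np.float64(-0.055),0],[0,0,np.float64(-0.0),np.float64(-0.203),np.float64(-0.213),np.float64(-0.055),0],[0,0,np.float64(-0.0),np.float64(-0.203),np.float64(-0.213),np.float64(-0.055),0],[0,0,np.float64(-0.0),np.float64(-0.203),np.float64(-0.213),np.float64(-0.055),0],[0,0,np.float64(-0.0),np.float64(-0.203),np.float64(-0.213),np.float64(-0.055),0],[0,0,np.float64(-0.0),np.float64(-0.203),np.float64(-0.213),np.float64(-0.055),0],[0,0,np.float64(-0.0),np.float64(-0.203),np.float64(-0.213),np.float64(-0.055),0],[0,0,np.float64(-0.0),np.float64(-0.203),np.float64(-0.213),np.float64(-0.055),0],[0,0,np.float64(-0.0),np.float64(-0.203),np.float64(-0.213),np.float64(-0.055),0],[0,0,np.float64(-0.029),np.float64(-0.176),np.float64(-0.228),np.float64(-0.0),0],[0,0,np.float64(-0.029),np.float64(-0.171),np.float64(-0.232),np.float64(-0.0),0],[0,0,np.float64(-0.029),np.float64(-0.165),np.float64(-0.236),np.float64(-0.0),0],[0,0,np.float64(-0.029),np.float64(-0.16),np.float64(-0.239),np.float64(-0.0),0],[0,0,np.float64(-0.029),np.float64(-0.154),np.float64(-0.243),np.float64(-0.0),0],[0,0,np.float64(-0.029),np.float64(-0.149),np.float64(-0.246),np.float64(-0.0),0],[0,0,np.float64(-0.029),np.float64(-0.143),np.float64(-0.25),np.float64(-0.0),0],[0,0,np.float64(-0.029),np.float64(-0.137),np.float64(-0.253),np.float64(-0.0),0],[0,0,np.float64(-0.029),np.float64(-0.132),np.float64(-0.256),np.float64(-0.0),0]]]
```

step_arm(
  series=[
    [[0,0,-0.13,-0.2,-0.21,-0.055,0],[0,0,-0.13,-0.2,-0.21,-0.055,0],[0,0,0,-0.16,-0.245,-0.055,0],[0,0,0,-0.16,-0.245,-0.055,0],[0,0,0,-0.16,-0.245,-0.055,0],[0,0,0,-0.16,-0.245,-0.055,0],[0,0,0,-0.16,-0.245,-0.055,0],[0,0,0,-0.16,-0.245,-0.055,0],[0,0,0,-0.16,-0.245,-0.055,0],[0,0,0,-0.16,-0.245,-0.055,0],[0,0,0,-0.16,-0.245,-0.055,0],[0,0,0,-0.16,-0.245,-0.055,0]],
  ],
)

```text
clock: 2.6
eef_pos: [441.4, 147.8, 331.0]
tool_rot: [3.141, 0.001, 3.03]
force: [1.4, -0.1, -0.3]
width: 85.1
gripper_force: 0.0
```

```bash
python3 - <<'E'
s=open('h.py').read()
i=s.index("    rows=[]"); j=s.index("def shot")
s=s[:i]+'''    for w in wps:
        x=np.array(w[:3],float); dy=0 if w[3] is None else wrap(w[3]-yaw)
        if half: dy=(dy+np.pi/2)%np.pi-np.pi/2
        if abs(dy)>.005:
            n=int(np.ceil(abs(dy)/np.radians(8))); print(n,"x turn",round(float(-dy/n/np.radians(45)),3)); yaw+=dy
        d=x-pos; n=max(1,int(np.ceil(np.linalg.norm(d)/step))); d=d/n
        c,s_=np.cos(yaw),np.sin(yaw)
        print(n,"x shift",[round(float(v)/150,4) for v in (c*d[0]+s_*d[1],s_*d[0]-c*d[1],-d[2])])
        pos=x
    return list(pos)+[yaw]
'''+s[j:]
open('h.py','w').write(s)
from h import *
s=ctrl.read_state(); print(s["eef_pos"],s["tool_rot"],s["qpos"],s["clock"])
go((560,-226,330,3.03),step=40)
E
```

```text
[441.3771907  147.83697002 330.99214388] [3.14104798e+00 7.09679007e-04 3.03008877e+00] [-0.46888382  0.24824711  0.10871192  1.86794681 -0.03136027  1.02614269
  1.11204194] 2.6
10 x shift [-0.1063, -0.2389, 0.0007]
```

step_arm(
  series=[
    [[0,0,0,-0.106,-0.239,0,0],[0,0,0,-0.106,-0.239,0,0],[0,0,0,-0.106,-0.239,0,0],[0,0,0,-0.106,-0.239,0,0],[0,0,0,-0.106,-0.239,0,0],[0,0,0,-0.106,-0.239,0,0],[0,0,0,-0.106,-0.239,0,0],[0,0,0,-0.106,-0.239,0,0],[0,0,0,-0.106,-0.239,0,0],[0,0,0,-0.106,-0.239,0,0],[0,0,0,0,0,0,0]],
  ],
)

```text
clock: 3.7
eef_pos: [558.6, -231.4, 330.0]
tool_rot: [-3.137, 0.001, 3.022]
force: [-1.5, 0.1, 0.3]
width: 85.8
gripper_force: 0.0
```

```bash
python3 - <<'E'
from h import *
print(ctrl.read_state()["eef_pos"])
p=shot("wrist","w1"); cv2.imwrite("pics/w1b.png",cv2.resize(p["img"][:,:,::-1],(800,500)))
import pickle; pickle.dump(p,open("w1.pkl","wb"))
for t,z in [("knob_blue",151),("knob_orange",151),("module_blue",90),("module_orange",90),("unit",120)]:
  for c,s in rec(p,t): print(t,c,s,np.round(bp(p,c,z)))
E
```

```text
[ 558.58836369 -231.39233457  329.98701928]
knob_blue [386.7 212.5] 0.86 [ 606. -161.  151.]
knob_orange [267.2 207.5] 0.95 [ 585. -289.  151.]
module_blue [218.4  50.9] 0.74 [ 416. -325.   90.]
module_blue [479.8  44.4] 0.47 [445. -37.  90.]
module_orange [334.5  26.1] 0.59 [ 407. -194.   90.]
unit [328.4 227.1] 0.93 [ 629. -226.  120.]
```

View pics/w1b.png

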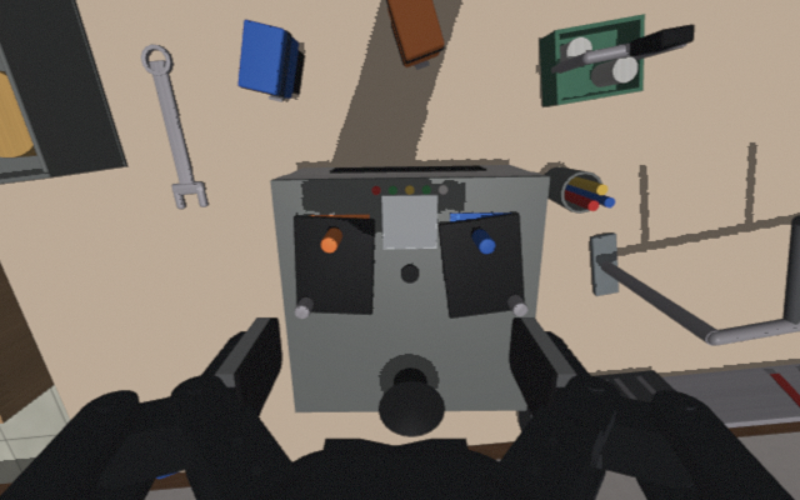

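```bash
python3 - <<'E'
from h import *
import pickle; p=pickle.load(open("w1.pkl","rb"))
g=cv2.cvtColor(p["img"],cv2.COLOR_RGB2GRAY)
a=p["img"][150:270,220:440,::-1]; cv2.imwrite("pics/crop.png",cv2.resize(a,None,fx=3.6,fy=3.6,interpolation=cv2.INTER_CUBIC))
q=lambda u,v,z:np.round(bp(p,(u/1.25,v/1.25),z),1)
print("pins",q(303,311,148),q(519,309,148))
print("corners",q(273,180,120),q(550,178,120),q(295,411,120))
hsv=cv2.cvtColor(p["img"],cv2.COLOR_RGB2HSV)
E
```

```text
pins [ 632.2 -325.6  148. ] [ 653.1 -130.4  148. ]
corners [ 515. -337.  120.] [542.5 -91.8 120. ] [ 761.2 -365.6  120. ]
```

View pics/crop.png

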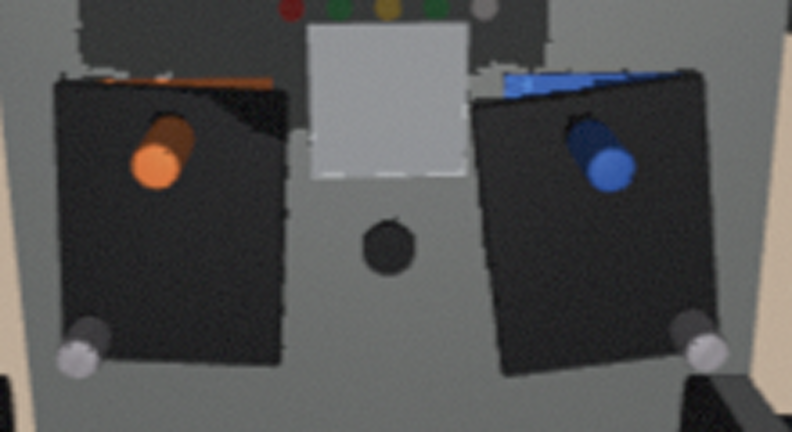

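```bash
python3 - <<'E'
from h import *
import pickle; p=pickle.load(open("w1.pkl","rb"))
q=lambda u,v,z:bp(p,(220+u/3.6,150+v/3.6),z)[:2]
po,pb,ko,kb=q(78,358,148),q(708,350,148),q(157,167,163),q(611,170,163)
print(po,pb,ko,kb,[np.linalg.norm(a-b) for a,b in((po,ko),(pb,kb),(po,pb))])
d=pb-po; yaw=-np.arctan2(d[0],d[1]); print("yaw",yaw)
c,s=np.cos(yaw),np.sin(yaw); R=np.array([[c,-s],[s,c]])
for n,pin,k,sg in(("o",po,ko,-1),("b",pb,kb,1)):
    port=pin+R@[-47,-35*sg]; v=R.T@(k-pin); th=wrap(np.arctan2(v[1],v[0])-np.arctan2(-28*sg,-70))*sg
    print(n,"port",port,"theta",th,"knob at theta:",[(t,np.round(pin+75.4*(R@[np.cos(a),np.sin(a)]),0).tolist()) for t in (th,.4,.8,1.2,1.5,1.6) for a in [np.arctan2(-28*sg,-70)+sg*t]])
print("origin est from corners", np.array([515,-337])/2+np.array([542.5,-91.8])/2+R@[115,0], "pinmid",R.T@((po+pb)/2-(np.array([528.7,-214.4])+R@[115,0])))
E
```

```text
[ 632.88122856 -326.55235544] [ 653.32007542 -128.72023586] [ 569.28230563 -287.78148563] [ 585.45611739 -159.02125801] [np.float64(74.48492024824168), np.float64(74.32138819314045), np.float64(198.88512764141456)]
yaw -0.10294884889852479
o port [ 589.72692094 -286.90761135] theta 0.06400429012032083 knob at theta: [(np.float64(0.06400429012032083), [569.0, -287.0]), (0.4, [585.0, -268.0]), (0.8, [612.0, -254.0]), (1.2, [641.0, -252.0]), (1.5, [663.0, -257.0]), (1.6, [670.0, -261.0])]
b port [ 602.97207113 -158.70487299] theta 0.14237909749664146 knob at theta: [(np.float64(0.14237909749664146), [584.0, -159.0]), (0.4, [595.0, -176.0]), (0.8, [618.0, -195.0]), (1.2, [646.0, -204.0]), (1.5, [669.0, -203.0]), (1.6, [676.0, -201.0])]
origin est from corners [ 643.14112628 -226.21821596] pinmid [ 0.15520721 -1.40959267]
```

```bash
cat >> h.py <<'E'
UY=-0.103
PIN={"o":(np.array([632.9,-326.6]),-1),"b":(np.array([653.3,-128.7]),1)}
def knob(n,th):
    pin,sg=PIN[n]; a=np.arctan2(-28*sg,-70)+sg*th+UY
    return pin+75*np.array([np.cos(a),np.sin(a)])
E
python3 - <<'E'
from h import *
e=go((585,-159,200,3.039),(585,-159,137,None),step=45)
for n,t0 in (("b",.15),("o",.064)):
    print(n); s=[*knob(n,t0),137,3.039]
    for t in np.linspace(t0,1.5,8)[1:]: s=go((*knob(n,t),137,None),start=s)
E
```

```text
1 x turn -0.009
4 x shift [-0.0322, 0.1101, 0.2174]
2 x shift [0.0, 0.0, 0.21]
b
1 x shift [-0.0565, -0.078, -0.0]
1 x shift [-0.0704, -0.0657, -0.0]
1 x shift [-0.0816, -0.051, -0.0]
1 x shift [-0.0899, -0.0344, -0.0]
1 x shift [-0.0948, -0.0166, -0.0]
1 x shift [-0.0963, 0.0019, -0.0]
1 x shift [-0.0941, 0.0203, -0.0]
o
1 x shift [-0.0533, 0.0874, -0.0]
1 x shift [-0.07, 0.0747, -0.0]
1 x shift [-0.0837, 0.0589, -0.0]
1 x shift [-0.094, 0.0406, -0.0]
1 x shift [-0.1003, 0.0206, -0.0]
1 x shift [-0.1024, -0.0002, -0.0]
1 x shift [-0.1002, -0.0211, -0.0]
```

step_arm(
  series=[
    [[0,0,-0.009,-0.032,0.11,0.217,0.5],[0,0,0,-0.032,0.11,0.217,0.5],[0,0,0,-0.032,0.11,0.217,0.5],[0,0,0,-0.032,0.11,0.217,0.5],[0,0,0,0,0,0.21,0.5],[0,0,0,0,0,0.21,0.5],[0,0,0,0,0,0,0.5],[0,0,0,0,0,0,1],[0,0,0,0,0,0,1],[0,0,0,0,0,0,1],[0,0,0,0,0,0,1],[0,0,0,0,0,0,1]],
  ],
)

```text
clock: 5.2
eef_pos: [586.5, -161.0, 139.2]
tool_rot: [3.142, 0.004, 3.037]
force: [-0.1, 1.0, 7.5]
width: 12.3
gripper_force: 58.8
```

step_arm(
  series=[
    [[0,0,0,-0.056,-0.078,0,1],[0,0,0,-0.07,-0.066,0,1],[0,0,0,-0.082,-0.051,0,1],[0,0,0,-0.09,-0.034,0,1],[0,0,0,-0.095,-0.017,0,1],[0,0,0,-0.096,0.002,0,1],[0,0,0,-0.094,0.02,0,1],[0,0,0,0,0,0,1],[0,0,0,0,0,0,1]],
  ],
)

```text
clock: 6.1
eef_pos: [670.0, -205.1, 139.3]
tool_rot: [-3.139, 0.004, 3.037]
force: [-0.8, -1.6, 5.8]
width: 12.1
gripper_force: 59.2
```

```bash
python3 - <<'E'
from h import *
print(knob("b",1.5),ctrl.read_state()["eef_pos"])
e=[*ctrl.read_state()["eef_pos"],3.037]
e=go((e[0],e[1],200,None),(569,-287,200,None),(569,-287,138,None),start=e)
E
```

```text
[ 668.69308287 -202.10335823] [ 670.01397143 -205.08256096  139.25735253]
2 x shift [0.0, 0.0, -0.2025]
4 x shift [0.1532, -0.1534, -0.0]
2 x shift [0.0, 0.0, 0.2067]
```

step_arm(
  series=[
    [[0,0,0,0,0,0,0.6],[0,0,0,0,0,0,0.6],[0,0,0,0,0,0,0.6],[0,0,0,0,0,-0.203,0.6],[0,0,0,0,0,-0.203,0.6],[0,0,0,0.153,-0.153,0,0.5],[0,0,0,0.153,-0.153,0,0.5],[0,0,0,0.153,-0.153,0,0.5],[0,0,0,0.153,-0.153,0,0.5],[0,0,0,0,0,0.206,0.5],[0,0,0,0,0,0.206,0.5],[0,0,0,0,0,0,0.5]],
  ],
)

```text
clock: 7.3
eef_pos: [564.4, -283.4, 132.4]
tool_rot: [3.138, -0.008, 3.037]
force: [-1.1, 0.3, 0.2]
width: 43.1
gripper_force: 0.0
```

step_arm(
  series=[
    [[0,0,0,0,0,0,1],[0,0,0,0,0,0,1],[0,0,0,0,0,0,1],[0,0,0,0,0,0,1],[0,0,0,-0.053,0.087,0,1],[0,0,0,-0.07,0.075,0,1],[0,0,0,-0.084,0.059,0,1],[0,0,0,-0.094,0.041,0,1],[0,0,0,-0.1,0.021,0,1],[0,0,0,-0.102,0,0,1],[0,0,0,-0.1,-0.021,0,1],[0,0,0,0,0,0,1]],
  ],
)

```text
clock: 8.5
eef_pos: [662.4, -257.5, 136.6]
tool_rot: [-3.139, 0.001, 3.035]
force: [0.1, 0.4, 0.2]
width: 0.2
gripper_force: 0.0
```

```bash
python3 - <<'E'
from h import *
print(knob("o",1.5),ctrl.read_state()["eef_pos"])
e=[*ctrl.read_state()["eef_pos"],3.037]
e=go((e[0],e[1],200,None),(520,-240,290,None),start=e)
E
```

```text
[ 662.98199786 -257.89720963] [ 662.44671518 -257.5329804   136.58333413]
2 x shift [0.0, 0.0, -0.2114]
5 x shift [0.1913, 0.0034, -0.12]
```

step_arm(
  series=[
    [[0,0,0,0,0,-0.211,1],[0,0,0,0,0,-0.211,0.5],[0,0,0,0.19,0,-0.12,0.5],[0,0,0,0.19,0,-0.12,0.5],[0,0,0,0.19,0,-0.12,0.5],[0,0,0,0.19,0,-0.12,0.5],[0,0,0,0,0,-0.1,0.5],[0,0,0,0,0,0,0.5]],
  ],
)

```text
clock: 9.3
eef_pos: [549.0, -243.1, 289.2]
tool_rot: [-3.141, 0.005, 3.037]
force: [0.3, -0.4, 0.3]
width: 42.6
gripper_force: 0.0
```

```bash
python3 - <<'E'
from h import *
import pickle
p=shot("wrist"); pickle.dump(p,open("w2.pkl","wb")); cv2.imwrite("pics/w2.png",cv2.resize(p["img"][:,:,::-1],(800,500)))
for t,z in [("knob_blue",151),("knob_orange",151)]:
  for c,s in rec(p,t,1): print(t,c,s,np.round(bp(p,c,z)))
print(ctrl.read_state()["eef_pos"])
E
```

```text
knob_blue [484.9 166.3] 0.71 [546. -89. 151.]
knob_orange [292.4 289.8] 0.96 [ 656. -279.  151.]
[ 548.4645168  -242.52557061  285.71584307]
```

View pics/w2.png

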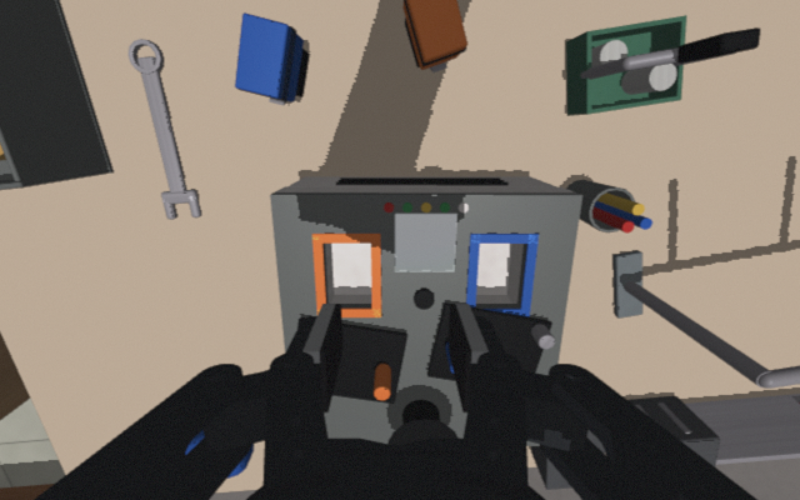

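```bash
python3 - <<'E'
from h import *
import pickle; p=pickle.load(open("w2.pkl","rb"))
cv2.imwrite("pics/c2.png",cv2.resize(p["img"][170:330,240:450,::-1],None,fx=3.6,fy=3.6,interpolation=cv2.INTER_CUBIC))
k=bp(p,(383/1.25,393/1.25),163)[:2]; v=k-PIN["o"][0]
print(k,np.linalg.norm(v), "theta",-wrap(np.arctan2(v[1],v[0])-UY-np.arctan2(28,-70)))
hsv=cv2.cvtColor(p["img"],cv2.COLOR_RGB2HSV)
for n,lo,hi,roi in(("o",(5,120,90),(20,255,255),(240,185,312,260)),("b",(105,150,70),(125,255,255),(365,180,440,258))):
    m=np.zeros(hsv.shape[:2],np.uint8); x0,y0,x1,y1=roi; m[y0:y1,x0:x1]=cv2.inRange(hsv,lo,hi)[y0:y1,x0:x1]
    if n=="b": m=cv2.morphologyEx(m,cv2.MORPH_OPEN,np.ones((3,3)))
    pts=np.argwhere(m)[:,::-1]; W=np.array([bp(p,u,121)[:2] for u in pts],np.float32)
    r=cv2.minAreaRect(W); print(n,len(pts),r)
    c,s=np.cos(UY),np.sin(UY); U=W@np.array([[c,-s],[s,c]]); lo_,hi_=np.percentile(U,1,0),np.percentile(U,99,0)
    print("center",np.array([[c,-s],[s,c]])@((lo_+hi_)/2),hi_-lo_)
E
```

```text
[ 677.69550897 -266.23863536] 75.16735970393634 theta 1.7257301752102463
o 1433 ((590.300048828125, -287.8924255371094), (56.5528450012207, 74.9088363647461), 84.03543853759766)
center [ 590.2970138  -287.89050751] [74.93006615 55.56439837]
b 1187 ((603.1329345703125, -159.01292419433594), (54.95138168334961, 73.6520004272461), 84.03449249267578)
center [ 602.54453536 -158.89933186] [72.47351669 54.41865848]
```

View pics/c2.png

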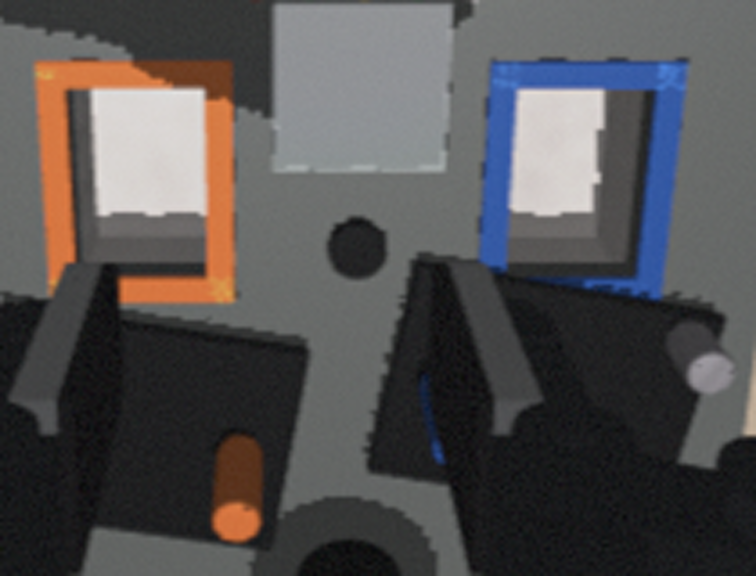

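```bash
python3 - <<'E'
from h import *
a,b=knob("b",1.4),knob("b",1.62); print(a,b)
ux=np.array([np.cos(UY),np.sin(UY)])
a=a-34*ux; b=b-18*ux; print(a,b)
s=[*ctrl.read_state()["eef_pos"],ctrl.read_state()["tool_rot"][2]]
go((*a,200,None),(*a,142,None),(*b,142,None),(b[0]-20,b[1],142,None),(b[0]-20,b[1],200,None),step=40,start=s)
E
```

```text
[ 661.28807353 -203.27339124] [ 677.36966365 -199.73274802]
[ 627.46826714 -199.77758008] [ 659.46506026 -197.88202447]
4 x shift [-0.1236, 0.0844, 0.1429]
2 x shift [0.0, 0.0, 0.1933]
1 x shift [-0.2109, 0.0346, -0.0]
1 x shift [0.1326, -0.0137, -0.0]
2 x shift [0.0, 0.0, -0.1933]
```

step_arm(
  series=[
    [[0,0,0,-0.124,0.084,0.143,1],[0,0,0,-0.124,0.084,0.143,1],[0,0,0,-0.124,0.084,0.143,1],[0,0,0,-0.124,0.084,0.143,1],[0,0,0,0,0,0.193,1],[0,0,0,0,0,0.193,1],[0,0,0,-0.105,0.017,0,1],[0,0,0,-0.105,0.017,0,1],[0,0,0,0,0,0,1],[0,0,0,0.2,0,0,1],[0,0,0,0,0,-0.25,1],[0,0,0,0.3,0,-0.25,0.5]],
  ],
)

```text
clock: 10.65
eef_pos: [592.8, -191.6, 211.4]
tool_rot: [3.141, 0.001, 3.039]
force: [0.3, -0.2, 1.8]
width: 12.9
gripper_force: 0.0
```

```bash
python3 - <<'E'
from h import *
go((460,-260,250,None))
E
```

```text
4 x shift [0.2085, -0.1361, -0.0643]
```

step_arm(
  series=[
    [[0,0,0,0.209,-0.136,-0.064,0],[0,0,0,0.209,-0.136,-0.064,0],[0,0,0,0.209,-0.136,-0.064,0],[0,0,0,0.209,-0.136,-0.064,0],[0,0,0,0.12,0,-0.08,0],[0,0,0,0,0,0,0],[0,0,0,0,0,0,0]],
  ],
)

```text
clock: 11.35
eef_pos: [440.5, -258.1, 262.6]
tool_rot: [3.141, 0.001, 3.037]
force: [0.7, 0.2, 0.8]
width: 85.4
gripper_force: 0.0
```

```bash
python3 - <<'E'
from h import *
import pickle
p=shot("wrist"); pickle.dump(p,open("w3.pkl","wb")); cv2.imwrite("pics/w3.png",cv2.resize(p["img"][:,:,::-1],(800,500)))
print(ctrl.read_state()["eef_pos"])
for t,z in [("module_blue",90),("module_orange",90),("knob_blue",151),("knob_orange",151)]:
  for c,s in rec(p,t,2): print(t,c,s,np.round(bp(p,c,z)))
E
```

```text
[ 440.9596784 -257.7741446  262.2207106]
module_blue [243.8 153. ] 0.58 [ 407. -327.   90.]
module_orange [371.7 126.9] 0.83 [ 394. -198.   90.]
knob_blue [397.6 362.8] 0.71 [ 624. -194.  151.]
knob_blue [216.8  26.9] 0.6 [ 306. -316.  151.]
```

View pics/w3.png

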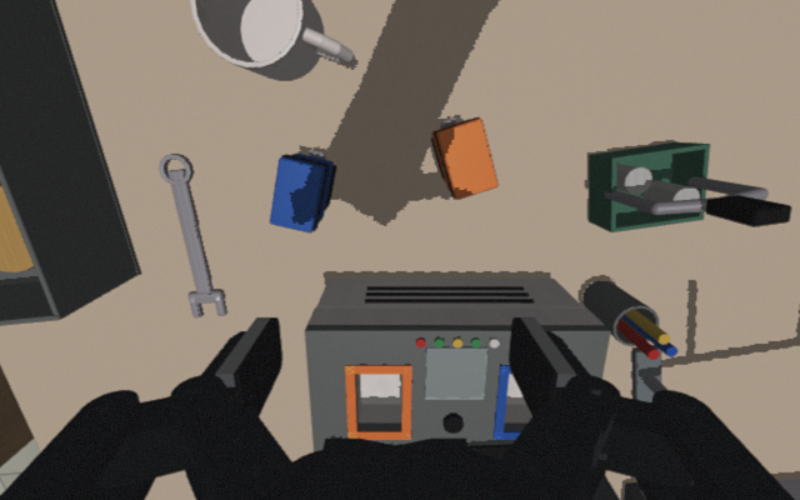

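```bash
python3 - <<'E'
from h import *
import pickle; p=pickle.load(open("w3.pkl","rb"))
cv2.imwrite("pics/c3.png",cv2.resize(p["img"][85:195,205:405,::-1],None,fx=4,fy=4,interpolation=cv2.INTER_CUBIC))
E
```

```text
(no output)
```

View pics/c3.png

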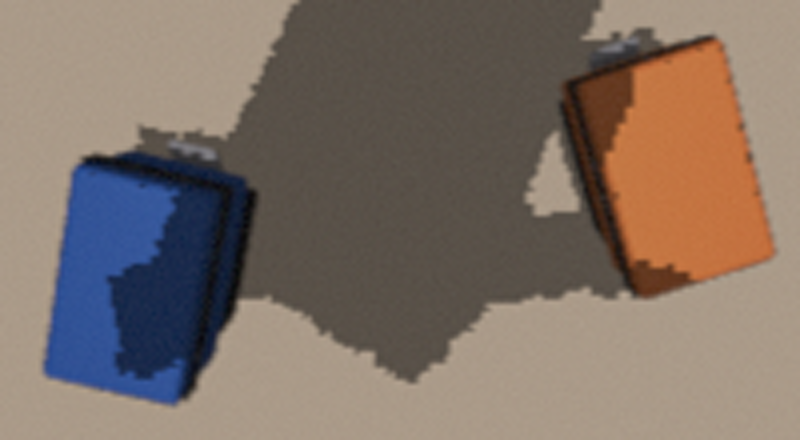

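```bash
python3 - <<'E'
from h import *
import pickle; p=pickle.load(open("w3.pkl","rb"))
for n,cs in(("b",[(82,165),(222,190),(182,400),(45,375)]),("o",[(572,82),(720,40),(775,255),(640,297)])):
    W=np.array([bp(p,(205+u/4,85+v/4),90)[:2] for u,v in cs]); 
    a=(W[3]+W[2]-W[0]-W[1])/2; b=(W[1]+W[2]-W[0]-W[3])/2
    ya=np.arctan2(a[1],a[0]); yb=np.arctan2(b[1],b[0])-np.pi/2
    print(n,W.mean(0),np.linalg.norm(a),np.linalg.norm(b),"yaw",ya,yb)
    y=(ya+yb)/2; go((*W.mean(0),140,y+np.pi),(*W.mean(0),52,None),step=40)
E
```

```text
b [ 409.24079859 -333.5997488 ] 54.86614588754379 35.009320155186074 yaw -0.3550989489810317 -0.2863862695908279
2 x turn 0.139
4 x shift [0.0102, -0.1363, 0.2032]
3 x shift [0.0, 0.0, 0.1956]
o [ 395.46366682 -195.70470081] 54.60106210614992 35.571762457185706 yaw 0.22968598574367846 0.18305765849356903
3 x turn -0.131
4 x shift [0.0528, 0.1169, 0.2032]
3 x shift [-0.0, 0.0, 0.1956]
```

step_arm(
  series=[
    [[0,0,0.144,0,0,0,0],[0,0,0.144,0,0,0,0],[0,0,0,0.01,-0.136,0.203,0],[0,0,0,0.01,-0.136,0.203,0],[0,0,0,0.01,-0.136,0.203,0],[0,0,0,0.01,-0.136,0.203,0],[0,0,0,0,0,0,0],[0,0,0,0,0,0,0]],
  ],
)

```text
clock: 12.4
eef_pos: [408.0, -333.4, 140.3]
tool_rot: [3.141, -0.002, 2.811]
force: [-0.1, -0.4, 0.2]
width: 85.6
gripper_force: 0.0
```

```bash
python3 - <<'E'
from h import *
s=ctrl.read_state(); print(s["eef_pos"],s["tool_rot"])
go((409,-333.5,140,2.81),(409,-333.5,54,None))
E
```

```text
[ 408.04717962 -333.35926815  140.27317007] [ 3.14084714e+00 -1.65023487e-03  2.81053874e+00]
1 x shift [-0.0063, 0.0012, 0.0018]
3 x shift [0.0, 0.0, 0.1911]
```

step_arm(
  series=[
    [[0,0,0,-0.006,0,0.191,0],[0,0,0,0,0,0.191,0],[0,0,0,0,0,0.191,0],[0,0,0,0,0,0,0],[0,0,0,0,0,0,0.8],[0,0,0,0,0,0,0.8],[0,0,0,0,0,0,0.8],[0,0,0,0,0,0,0.8],[0,0,0,0,0,0,0.8],[0,0,0,0,0,0,0.8]],
  ],
)

```text
clock: 13.4
eef_pos: [409.8, -334.6, 56.5]
tool_rot: [-3.141, 0.003, 2.811]
force: [1.2, 0.9, 6.2]
width: 35.2
gripper_force: 59.0
```

```bash
python3 - <<'E'
from h import *
s=ctrl.read_state(); print(s["eef_pos"],s["tool_rot"],s["width"])
go((409,-333.5,220,None),(603,-159,220,3.039),(603,-159,182,None))
E
```

```text
[ 409.83126111 -334.59435886   56.49256452] [-3.14103933e+00  2.70498883e-03  2.81082825e+00] 35.15485142301038
5 x shift [0.0015, 0.001, -0.218]
2 x turn -0.145
7 x shift [-0.1668, 0.1842, -0.0]
1 x shift [0.0, 0.0, 0.2533]
```

step_arm(
  series=[
    [[0,0,0,0,0,-0.218,0.8],[0,0,0,0,0,-0.218,0.8],[0,0,0,0,0,-0.218,0.8],[0,0,0,0,0,-0.218,0.8],[0,0,0,0,0,-0.218,0.8],[0,0,-0.145,0,0,0,0.8],[0,0,-0.145,0,0,0,0.8]],
  ],
)

```text
clock: 14.1
eef_pos: [409.1, -334.1, 220.1]
tool_rot: [-3.14, 0.002, 3.043]
force: [-0.3, -0.0, -4.1]
width: 35.5
gripper_force: 61.4
```

step_arm(
  series=[
    [[0,0,0,-0.167,0.184,0,0.8],[0,0,0,-0.167,0.184,0,0.8],[0,0,0,-0.167,0.184,0,0.8],[0,0,0,-0.167,0.184,0,0.8],[0,0,0,-0.167,0.184,0,0.8],[0,0,0,-0.167,0.184,0,0.8],[0,0,0,-0.167,0.184,0,0.8],[0,0,0,0,0,0,0.8],[0,0,0,0,0,0,0.8],[0,0,0,0,0,0,0.8]],
  ],
)

```text
clock: 15.1
eef_pos: [601.9, -160.9, 218.4]
tool_rot: [-3.141, -0.001, 3.037]
force: [-0.1, -1.1, -2.0]
width: 35.5
gripper_force: 61.3
```

```bash
python3 - <<'E'
from h import *
s=ctrl.read_state(); print(s["eef_pos"],s["tool_rot"],s["width"],s["force"])
p=shot("wrist"); cv2.imwrite("pics/w4.png",cv2.resize(p["img"][150:400,120:520,::-1],None,fx=2,fy=2,interpolation=cv2.INTER_CUBIC))
go((603,-159,182,3.039))
E
```

```text
[ 601.94419306 -160.91077297  218.43268052] [-3.14068437e+00 -1.25195118e-03  3.03730174e+00] 35.50232527990964 [-0.11392209 -1.05536991 -2.03578031]
1 x shift [-0.0057, 0.0154, 0.2436]
```

View pics/w4.png

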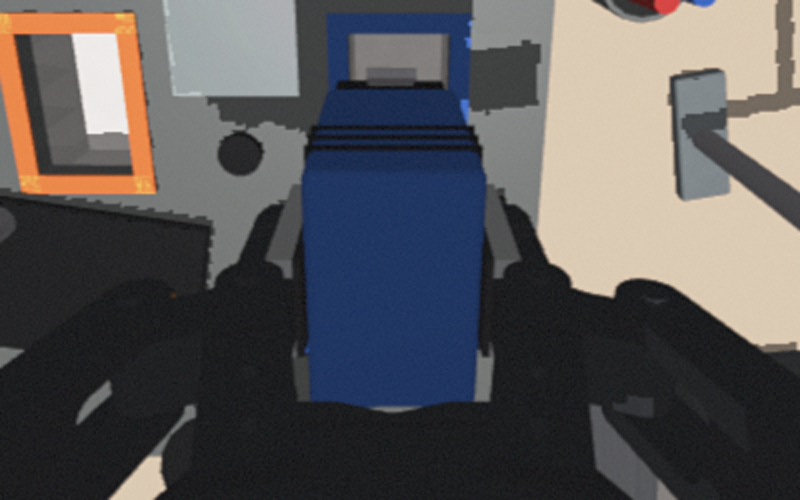

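step_arm(
  series=[
    [[0,0,0,-0.006,0.012,0.12,0.8],[0,0,0,0,0,0.12,0.8],[0,0,0,0,0,0.05,0.8],[0,0,0,0,0,0.05,0.8],[0,0,0,0,0,0,0.8],[0,0,0,0,0,0,0.8]],
  ],
)

```text
clock: 15.75
eef_pos: [604.4, -158.6, 168.0]
tool_rot: [-3.141, 0.001, 3.038]
force: [-0.3, 0.1, -2.8]
width: 35.0
gripper_force: 61.2
```

step_arm(
  series=[
    [[0,0,0,0.005,0,0.05,0.8],[0,0,0,0,0,0.04,0.8],[0,0,0,0,0,0.04,0.8],[0,0,0,0,0,0,0.8]],
  ],
)

```text
clock: 16.15
eef_pos: [603.5, -158.1, 147.3]
tool_rot: [-3.142, -0.0, 3.039]
force: [0.9, -0.5, -3.7]
width: 35.3
gripper_force: 61.2
```

step_arm(
  series=[
    [[0,0,0,0,0,0.03,0.8],[0,0,0,0,0,0.03,0.8],[0,0,0,0,0,0,0.8]],
  ],
)

```text
clock: 16.45
eef_pos: [603.3, -158.1, 138.2]
tool_rot: [-3.142, -0.001, 3.039]
force: [1.4, -0.0, -4.9]
width: 35.0
gripper_force: 61.2
```

step_arm(
  series=[
    [[0,0,0,0,0,0.02,0.8],[0,0,0,0,0,0.02,0.8],[0,0,0,0,0,0,0.8],[0,0,0,0,0,0,0.8]],
  ],
)

```text
clock: 16.85
eef_pos: [603.5, -158.1, 133.6]
tool_rot: [3.141, 0.0, 3.038]
force: [-0.6, 0.1, 5.1]
width: 35.3
gripper_force: 62.2
```

step_arm(
  series=[
    [[0,0,0,0,0,0.02,0.8],[0,0,0,0,0,0.013,0.8],[0,0,0,0,0,0,0.8],[0,0,0,0,0,0,0.8]],
  ],
)

```text
clock: 17.25
eef_pos: [603.8, -158.6, 133.3]
tool_rot: [3.141, 0.002, 3.038]
force: [-9.6, 2.7, 35.4]
width: 35.3
gripper_force: 65.9
```

step_arm(
  series=[
    [[0,0,0,0,0,-0.033,0.8],[0,0,0,0,0,0,0.3],[0,0,0,0,0,0,0.3],[0,0,0,0,0,0,0.3],[0,0,0,0,0,-0.2,0.3],[0,0,0,0,0,-0.2,0.3],[0,0,0,0,0,-0.2,0]],
  ],
)

```text
clock: 17.95
eef_pos: [603.1, -158.0, 223.0]
tool_rot: [3.142, -0.002, 3.039]
force: [0.6, 0.4, 1.0]
width: 72.9
gripper_force: 0.0
```

```bash
python3 - <<'E'
from h import *
s=ctrl.read_state(); print(s["eef_pos"],s["tool_rot"],s["width"],s["force"])
go((395.5,-196,215,3.36),(395.5,-196,130,None))
E
```

```text
[ 603.08153972 -158.0263743   223.00051795] [ 3.14158172e+00 -1.78737392e-03  3.03860625e+00] 72.94795518765612 [0.61520532 0.37906717 0.97826386]
3 x turn -0.136
6 x shift [0.2343, 0.0088, 0.0089]
3 x shift [-0.0, 0.0, 0.1889]
```

step_arm(
  series=[
    [[0,0,-0.136,0,0,-0.05,0],[0,0,-0.136,0,0,0,0],[0,0,-0.136,0,0,0,0],[0,0,0,0.234,0.009,0.009,0],[0,0,0,0.234,0.009,0.009,0],[0,0,0,0.234,0.009,0.009,0],[0,0,0,0.234,0.009,0.009,0],[0,0,0,0.234,0.009,0.009,0],[0,0,0,0.234,0.009,0.009,0],[0,0,0,0,0,0.3,0],[0,0,0,0,0,0.25,0],[0,0,0,0,0,0,0]],
  ],
)

```text
clock: 19.15
eef_pos: [392.9, -194.3, 136.5]
tool_rot: [3.136, -0.007, -2.924]
force: [-0.6, -0.2, 0.8]
width: 85.5
gripper_force: 0.0
```

```bash
python3 - <<'E'
from h import *
s=ctrl.read_state(); print(s["eef_pos"],s["tool_rot"],s["width"],s["force"])
go((395.5,-196,54,3.36))
E
```

```text
[ 392.93274732 -194.33661732  136.48275283] [ 3.13631557 -0.00746028 -2.92446644] 85.45853776117882 [-0.58224244 -0.23701636  0.76153063]
3 x shift [-0.0048, -0.0048, 0.1833]
```

step_arm(
  series=[
    [[0,0,0,-0.012,-0.008,0,0],[0,0,0,0,0,0.183,0],[0,0,0,0,0,0.183,0],[0,0,0,0,0,0.17,0],[0,0,0,0,0,0,0],[0,0,0,0,0,0,0.8],[0,0,0,0,0,0,0.8],[0,0,0,0,0,0,0.8],[0,0,0,0,0,0,0.8],[0,0,0,0,0,0,0.8],[0,0,0,0,0,0,0.8]],
  ],
)

```text
clock: 20.25
eef_pos: [398.9, -196.5, 60.8]
tool_rot: [-3.14, 0.002, -2.924]
force: [0.9, 1.7, 8.8]
width: 34.9
gripper_force: 58.9
```

```bash
python3 - <<'E'
from h import *
s=ctrl.read_state(); print(s["eef_pos"],s["tool_rot"],s["width"],s["force"])
e=go((396,-196,220,None)); e=go((590,-287.5,220,3.039),start=e)
E
```

```text
[ 398.93993105 -196.51459553   60.81290701] [-3.14048247e+00  2.04757641e-03 -2.92391291e+00] 34.942339602079066 [0.87481733 1.68080123 8.83132241]
4 x shift [0.0046, 0.0019, -0.2653]
3 x turn 0.136
6 x shift [-0.2248, -0.0791, -0.0]
```

step_arm(
  series=[
    [[0,0,0,0,0,-0.265,0.8],[0,0,0,0,0,-0.265,0.8],[0,0,0,0,0,-0.265,0.8],[0,0,0,0,0,-0.265,0.8],[0,0,0.136,0,0,0,0.8],[0,0,0.136,0,0,0,0.8],[0,0,0.136,0,0,0,0.8],[0,0,0,0,0,0,0.8]],
  ],
)

```text
clock: 21.05
eef_pos: [397.6, -196.1, 218.8]
tool_rot: [3.142, -0.0, 3.038]
force: [0.2, -0.8, -2.6]
width: 35.3
gripper_force: 62.1
```

```bash
python3 - <<'E'
from h import *
s=ctrl.read_state(); print(s["eef_pos"],s["tool_rot"],s["width"],s["force"])
go((593,-288,220,3.039))
E
```

```text
[ 397.64018344 -196.08432157  218.77659689] [ 3.14158346e+00 -1.10142046e-04  3.03842278e+00] 35.269285067223215 [ 0.16761932 -0.78547824 -2.57831178]
6 x shift [-0.2264, -0.0792, -0.0014]
```

step_arm(
  series=[
    [[0,0,0,-0.226,-0.079,-0.001,0.8],[0,0,0,-0.226,-0.079,-0.001,0.8],[0,0,0,-0.226,-0.079,-0.001,0.8],[0,0,0,-0.226,-0.079,-0.001,0.8],[0,0,0,-0.226,-0.079,-0.001,0.8],[0,0,0,-0.226,-0.079,-0.001,0.8],[0,0,0,0,0,0,0.8],[0,0,0,0,0,0,0.8],[0,0,0,0,0,0,0.8],[0,0,0,0,0,0,0.8]],
  ],
)

```text
clock: 22.05
eef_pos: [592.1, -287.5, 219.4]
tool_rot: [3.141, -0.001, 3.039]
force: [0.9, -0.3, -1.8]
width: 34.7
gripper_force: 61.9
```

```bash
python3 - <<'E'
from h import *
s=ctrl.read_state(); print(s["eef_pos"],s["tool_rot"],s["width"],s["force"])
p=shot("wrist"); cv2.imwrite("pics/w5.png",cv2.resize(p["img"][150:400,120:520,::-1],None,fx=2,fy=2,interpolation=cv2.INTER_CUBIC))
go((593,-288,182,3.039))
E
```

```text
[ 592.07238581 -287.54746445  219.43940014] [ 3.14101053e+00 -9.55783511e-04  3.03904518e+00] 34.72901500915756 [ 0.88148406 -0.34817078 -1.77006376]
1 x shift [-0.005, -0.0019, 0.2506]
```

View pics/w5.png

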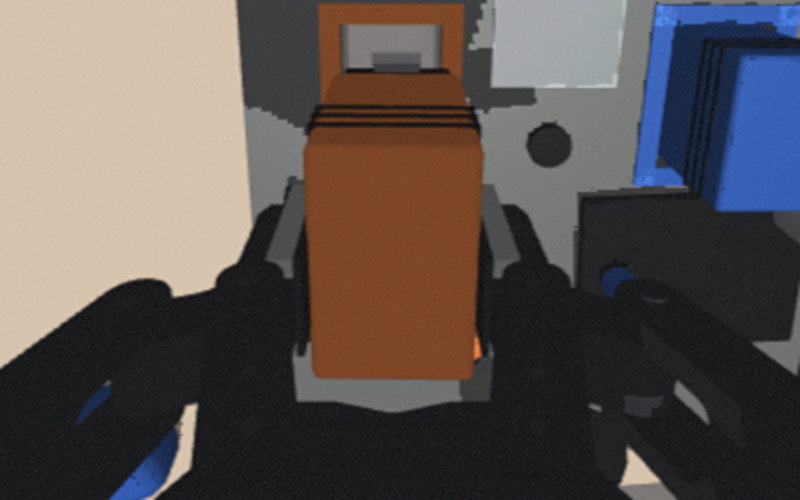

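step_arm(
  series=[
    [[0,0,0,-0.003,0,0.12,0.8],[0,0,0,0,0,0.1,0.8],[0,0,0,0,0,0.05,0.8],[0,0,0,0,0,0.05,0.8],[0,0,0,0,0,0,0.8],[0,0,0,0,0,0,0.8]],
  ],
)

```text
clock: 22.7
eef_pos: [593.8, -288.2, 171.8]
tool_rot: [-3.141, 0.001, 3.039]
force: [0.5, 0.6, -2.6]
width: 34.9
gripper_force: 62.0
```

step_arm(
  series=[
    [[0,0,0,0,0,0.05,0.8],[0,0,0,0,0,0.04,0.8],[0,0,0,0,0,0.03,0.8],[0,0,0,0,0,0,0.8]],
  ],
)

```text
clock: 23.1
eef_pos: [593.4, -288.2, 152.8]
tool_rot: [-3.141, -0.0, 3.039]
force: [0.3, 0.2, -3.2]
width: 34.9
gripper_force: 62.0
```

step_arm(
  series=[
    [[0,0,0,0,0,0.03,0.8],[0,0,0,0,0,0.02,0.8],[0,0,0,0,0,0,0.8],[0,0,0,0,0,0,0.8]],
  ],
)

```text
clock: 23.5
eef_pos: [593.3, -288.1, 145.3]
tool_rot: [-3.142, -0.001, 3.039]
force: [0.1, -1.1, -4.1]
width: 35.1
gripper_force: 62.0
```

step_arm(
  series=[
    [[0,0,0,0,0,0.025,0.8],[0,0,0,0,0,0.025,0.8],[0,0,0,0,0,0,0.8],[0,0,0,0,0,0,0.8]],
  ],
)

```text
clock: 23.9
eef_pos: [593.6, -287.9, 138.1]
tool_rot: [3.141, -0.0, 3.039]
force: [0.9, 0.3, -2.4]
width: 35.1
gripper_force: 62.0
```

step_arm(
  series=[
    [[0,0,0,0,0,0.02,0.8],[0,0,0,0,0,0.01,0.8],[0,0,0,0,0,0,0.8],[0,0,0,0,0,0,0.8]],
  ],
)

```text
clock: 24.3
eef_pos: [594.0, -287.9, 137.9]
tool_rot: [3.141, 0.002, 3.039]
force: [-6.2, 3.3, 22.0]
width: 35.1
gripper_force: 65.0
```

step_arm(
  series=[
    [[0,0,0,0,0,-0.025,0.8],[0,0,0,0,0,0,0.3],[0,0,0,0,0,0,0.3],[0,0,0,0,0,0,0.3],[0,0,0,0,0,-0.25,0.3],[0,0,0,0,0,-0.25,0.3],[0,0,0,0,0,-0.25,0],[0,0,0,0,0,-0.25,0],[0,0,0,0,0,-0.25,0]],
  ],
)

```text
clock: 25.2
eef_pos: [593.4, -288.0, 326.3]
tool_rot: [3.142, -0.0, 3.039]
force: [0.9, -0.1, -0.5]
width: 85.6
gripper_force: 0.0
```

```bash
python3 - <<'E'
from h import *
s=ctrl.read_state(); print(s["eef_pos"],s["tool_rot"],s["width"],s["force"])
go((470,170,330,3.22),step=45)
E
```

```text
[ 593.39735931 -287.99015544  326.2588363 ] [ 3.14151065e+00 -4.46869942e-04  3.03856336e+00] 85.63931401714459 [ 0.90311282 -0.09392744 -0.45131099]
2 x turn -0.116
11 x shift [0.0528, 0.2826, -0.0023]
```

step_arm(
  series=[
    [[0,0,-0.116,0,0,0,0],[0,0,-0.116,0,0,0,0],[0,0,0,0.053,0.283,-0.002,0],[0,0,0,0.053,0.283,-0.002,0],[0,0,0,0.053,0.283,-0.002,0],[0,0,0,0.053,0.283,-0.002,0],[0,0,0,0.053,0.283,-0.002,0],[0,0,0,0.053,0.283,-0.002,0],[0,0,0,0.053,0.283,-0.002,0],[0,0,0,0.053,0.283,-0.002,0],[0,0,0,0.053,0.283,-0.002,0],[0,0,0,0.053,0.283,-0.002,0]],
  ],
)

```text
clock: 26.4
eef_pos: [480.1, 130.4, 328.0]
tool_rot: [3.142, 0.0, -3.063]
force: [0.6, 0.9, 0.1]
width: 85.6
gripper_force: 0.0
```

step_arm(
  series=[
    [[0,0,0,0.053,0.283,-0.002,0],[0,0,0,0,0,0,0],[0,0,0,0,0,0,0],[0,0,0,0,0,0,0]],
  ],
)

```text
clock: 26.8
eef_pos: [469.8, 169.2, 328.2]
tool_rot: [-3.141, -0.0, -3.064]
force: [-0.2, -0.8, -0.6]
width: 85.3
gripper_force: 0.0
```

```bash
python3 - <<'E'
from h import *
import pickle
p=shot("wrist"); pickle.dump(p,open("w6.pkl","wb")); cv2.imwrite("pics/w6.png",cv2.resize(p["img"][:,:,::-1],(800,500)))
t=shot("top"); pickle.dump(t,open("t6.pkl","wb"))
print(ctrl.read_state()["eef_pos"])
for c,s in rec(p,"caddy_a",3): print(c,s,np.round(bp(p,c,40)))
for c,s in rec(t,"caddy_a",3): print(c,s,np.round(bp(t,c,60)))
E
```

```text
[469.91863158 168.89359769 328.30631181]
[425.8 130.5] 0.62 [420. 313.  40.]
[212.7 115.8] 0.59 [423.  28.  40.]
[325.7 202.3] 0.95 [425.  21.  60.]
[238.5 205.6] 0.79 [418. 327.  60.]
[376.  125.4] 0.15 [ 698. -162.   60.]
```

View pics/w6.png

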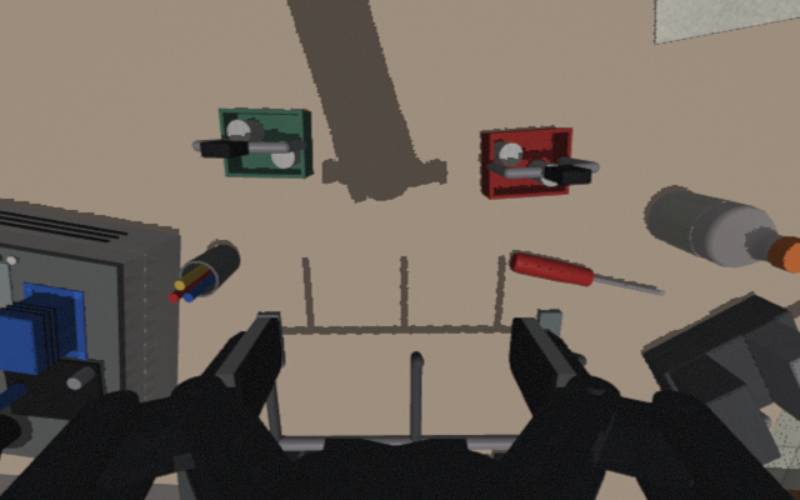

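```bash
python3 - <<'E'
from h import *
import pickle
p=pickle.load(open("w6.pkl","rb")); I=cv2.convertScaleAbs(p["img"][:,:,::-1],alpha=1.5)
f=lambda x0,y0,x1,y1,s:cv2.resize(I[y0:y1,x0:x1],None,fx=s,fy=s,interpolation=cv2.INTER_CUBIC)
a=f(150,80,260,150,3.6); b=f(376,95,486,165,3.6); c=f(215,270,415,370,3.96)
cv2.imwrite("pics/c6.png",cv2.vconcat([cv2.hconcat([a,b]),cv2.resize(c,(792,396))])[:600])
E
```

```text
(no output)
```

View pics/c6.png

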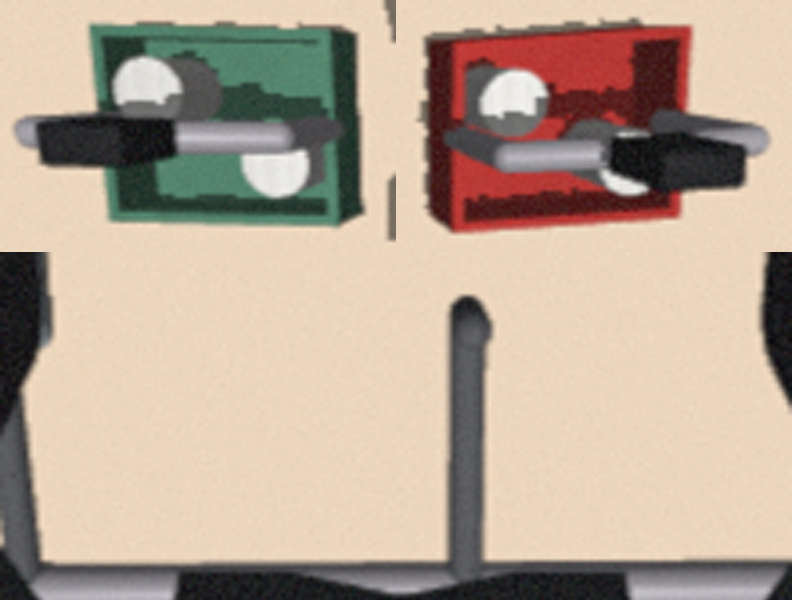

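```bash
python3 - <<'E'
from h import *
import pickle
p=pickle.load(open("w6.pkl","rb"))
A=lambda u,v,z:bp(p,(150+u/3.6,80+v/3.6),z)[:2]
B=lambda u,v,z:bp(p,(376+(u-396)/3.6,95+v/3.6),z)[:2]
C=lambda u,v,z:bp(p,(215+u/3.96,270+(v-252)/3.96),z)[:2]
def tray(W):
    W=np.array(W); a=(W[3]+W[2]-W[0]-W[1])/2; b=(W[1]+W[2]-W[0]-W[3])/2
    return W.mean(0),np.linalg.norm(a),np.linalg.norm(b),np.arctan2(a[1],a[0]),np.arctan2(b[1],b[0])-np.pi/2
print("green",tray([A(92,25,45),A(334,30,45),A(338,222,45),A(110,218,45)]),A(81,142,159))
print("red",tray([B(455,40,45),B(690,27,45),B(680,216,45),B(457,230,45)]),B(702,162,159))
print("hook2 tip",C(468,320,208),"rail edge",C(200,562,185),C(467,561,185),C(620,560,185),"prong",C(467,555,185),C(467,400,185))
E
```

```text
green (array([421.39490783,  26.68544492]), np.float64(67.89113763844085), np.float64(85.52975156581248), np.float64(0.03727195488209628), np.float64(0.05882948182855685)) [421.10388238  26.66032295]
red (array([420.4281167, 309.8355882]), np.float64(68.9290757027921), np.float64(84.17307532828758), np.float64(0.15722138414206005), np.float64(0.13574495312395163)) [418.95024904 307.99705623]
hook2 tip [562.19465162 192.99355882] rail edge [660.75473173 127.50982221] [654.47253116 202.50835857] [650.7306988  245.41239172] prong [652.41120191 202.31595991] [601.54396004 197.568155  ]
```

```bash
python3 - <<'E'
from h import *
s=ctrl.read_state(); print(s["qpos"])
go((421,26.7,200,1.62),(421,26.7,125,None),half=False)
E
```

```text
[-0.47182831  0.30543594  0.09327077  1.79204744 -0.03204121  1.04563667
  1.28083694]
12 x turn 0.17
5 x shift [-0.1866, -0.0744, 0.1712]
2 x shift [0.0, 0.0, 0.25]
```

step_arm(
  series=[
    [[0,0,0.17,0,0,0,0.3],[0,0,0.17,0,0,0,0.3],[0,0,0.17,0,0,0,0.3],[0,0,0.17,0,0,0,0.3],[0,0,0.17,0,0,0,0.3],[0,0,0.17,0,0,0,0.3],[0,0,0.17,0,0,0,0.3],[0,0,0.17,0,0,0,0.3],[0,0,0.17,0,0,0,0.3],[0,0,0.17,0,0,0,0.3],[0,0,0.17,0,0,0,0.3],[0,0,0.17,0,0,0,0.3]],
  ],
)

```text
clock: 28.2
eef_pos: [469.7, 169.7, 328.5]
tool_rot: [3.141, 0.0, 1.612]
force: [-0.2, -0.1, -0.9]
width: 60.0
gripper_force: 0.0
```

```bash
python3 - <<'E'
from h import *
s=ctrl.read_state(); print(s["qpos"],s["eef_pos"],s["tool_rot"])
go((421,26.7,200,1.62),(421,26.7,125,None),half=False)
E
```

```text
[-0.72886495  0.32655427  0.44350363  1.7986884  -0.15919772  1.05143577
 -0.18567746] [469.67997438 169.74376284 328.45778513] [3.14149344e+00 1.37815261e-06 1.61165462e+00]
1 x turn -0.011
5 x shift [-0.1873, -0.0742, 0.1713]
2 x shift [0.0, 0.0, 0.25]
```

step_arm(
  series=[
    [[0,0,-0.011,-0.187,-0.074,0.171,0.3],[0,0,0,-0.187,-0.074,0.171,0.3],[0,0,0,-0.187,-0.074,0.171,0.3],[0,0,0,-0.187,-0.074,0.171,0.3],[0,0,0,-0.187,-0.074,0.171,0.3],[0,0,0,0,0,0,0.3],[0,0,0,0,0,0,0.3]],
  ],
)

```text
clock: 28.9
eef_pos: [421.8, 26.5, 200.1]
tool_rot: [-3.141, 0.0, 1.624]
force: [-0.1, 0.4, 0.8]
width: 59.8
gripper_force: 0.0
```

```bash
python3 - <<'E'
from h import *
s=ctrl.read_state(); print(s["eef_pos"],s["tool_rot"])
p=shot("wrist"); cv2.imwrite("pics/w7.png",p["img"][:,:,::-1])
for c,s in rec(p,"caddy_b_bar",2): print(c,s,np.round(bp(p,c,115)))
print("pred",proj(p,np.array([421,26.7,159])),proj(p,np.array([421,26.7,115])))
go((421,26.7,125,1.62),half=False)
E
```

```text
[421.79260663  26.53376448 200.11966711] [-3.14120813e+00  5.32588101e-05  1.62434327e+00]
[316.  183.7] 0.88 [420.  44. 115.]
pred [np.float64(315.8037203285787), np.float64(227.30148303600907)] [np.float64(315.90229060088967), np.float64(205.1399932210259)]
1 x turn 0.01
2 x shift [-0.0041, -0.0066, 0.2527]
```

View pics/w7.png

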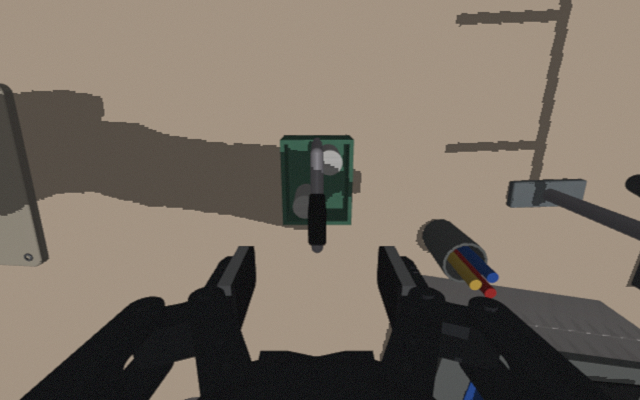

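step_arm(
  series=[
    [[0,0,0,0,-0.005,0.253,0.3],[0,0,0,0,0,0.253,0.3],[0,0,0,0,0,0,0.3],[0,0,0,0,0,0,1],[0,0,0,0,0,0,1],[0,0,0,0,0,0,1],[0,0,0,0,0,0,1],[0,0,0,0,0,0,1],[0,0,0,0,0,0,1]],
  ],
)

```text
clock: 29.9
eef_pos: [422.4, 27.7, 125.9]
tool_rot: [3.138, -0.001, 1.628]
force: [0.9, -0.1, 7.6]
width: 11.1
gripper_force: 59.7
```

```bash
python3 - <<'E'
from h import *
s=ctrl.read_state(); print(s["eef_pos"],s["tool_rot"],s["width"])
z=s["eef_pos"][2]; b=227-115+z  # bar axis at 227
H=np.array([610.6,198.5]); ux=np.array([np.cos(.09),np.sin(.09)])
a=H-120*ux; print(z,b,a)
e=go((421,26.7,b,None),(*a,b,1.62+.04),half=False); e=go((*H,b,None),(*H,z+80,None),start=e)
E
```

```text
[422.35479481  27.74104111 125.88112841] [ 3.13789043e+00 -7.77506847e-04  1.62756723e+00] 11.093198072850203
125.88112840844401 237.881128408444 [491.08567204 187.7145741 ]
3 x shift [-0.0021, -0.0031, -0.2489]
1 x turn -0.041
5 x shift [0.2055, 0.1122, -0.0]
4 x shift [0.0002, 0.2, -0.0]
1 x shift [0.0, 0.0, 0.2133]
```

step_arm(
  series=[
    [[0,0,0,0,0,-0.15,1],[0,0,0,0,0,-0.2,1],[0,0,0,0,0,-0.2,1],[0,0,0,0,0,-0.197,1],[0,0,-0.041,0,0,0,1],[0,0,0,0.205,0.112,0,1],[0,0,0,0.205,0.112,0,1],[0,0,0,0.205,0.112,0,1],[0,0,0,0.205,0.112,0,1],[0,0,0,0.205,0.112,0,1],[0,0,0,0,0,0,1],[0,0,0,0,0,0,1]],
  ],
)

```text
clock: 31.1
eef_pos: [490.0, 188.4, 235.1]
tool_rot: [-3.139, 0.001, 1.662]
force: [-0.3, -0.7, -3.0]
width: 10.8
gripper_force: 59.3
```

```bash
python3 - <<'E'
from h import *
s=ctrl.read_state(); print(s["eef_pos"],s["tool_rot"],s["width"],s["force"])
p=shot("wrist"); cv2.imwrite("pics/w8.png",p["img"][:,:,::-1])
H=np.array([610.6,198.5])
go((*H,238,1.66),half=False)
E
```

```text
[490.02084555 188.36904246 235.09924788] [-3.13931134e+00  8.63036469e-04  1.66202021e+00] 10.815931429624122 [-0.30715359 -0.71407999 -2.95051375]
4 x shift [0.0009, 0.202, -0.0044]
```

View pics/w8.png

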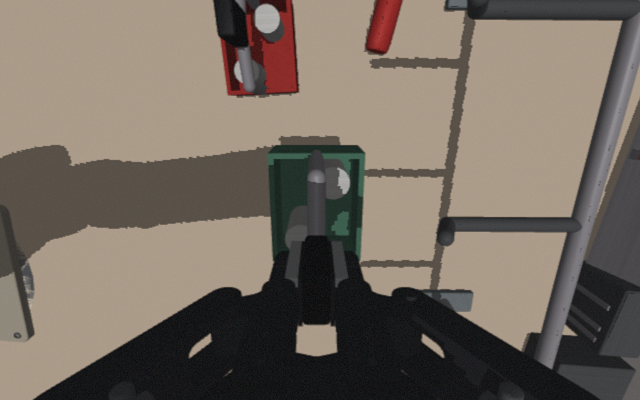

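```bash
python3 - <<'E'
from h import *
p=ctrl.get_image("wrist")
print([np.round(bp(p,u,z),1) for u,z in (((447,235),207),((447,224),185),((572,225),185),((605,8),185),((475,8),207))])
E
```

```text
[array([566. , 194.6, 207. ]), array([575.1, 193.6, 185. ]), array([657. , 200.2, 185. ]), array([633.2, 324.2, 185. ]), array([554.3, 311.8, 207. ])]
```

step_arm(
  series=[
    [[0,0,0,-0.007,0.1,-0.012,1],[0,0,0,0,0.14,0,1],[0,0,0,0,0.14,0,1],[0,0,0,0,0.14,0,1],[0,0,0,0,0.14,0,1],[0,0,0,0,0.14,0,1],[0,0,0,0,0,0,1],[0,0,0,0,0,0,1]],
  ],
)

```text
clock: 32.0
eef_pos: [609.9, 196.0, 237.6]
tool_rot: [-3.14, 0.001, 1.658]
force: [-1.2, 0.3, -3.2]
width: 11.1
gripper_force: 59.4
```

step_arm(
  series=[
    [[0,0,0,0,0,0.1,1],[0,0,0,0,0,0.08,1],[0,0,0,0,0,0.02,1],[0,0,0,0,0,0,1],[0,0,0,0,0,0,1]],
  ],
)

```text
clock: 32.5
eef_pos: [610.8, 197.5, 208.5]
tool_rot: [3.141, -0.0, 1.659]
force: [1.1, 0.3, -2.1]
width: 10.9
gripper_force: 59.4
```

step_arm(
  series=[
    [[0,0,0,0,0,0.014,1],[0,0,0,0,0,0.007,1],[0,0,0,0,0,0,1],[0,0,0,0,0,0,1]],
  ],
)

```text
clock: 32.9
eef_pos: [611.3, 197.6, 206.6]
tool_rot: [3.14, -0.001, 1.659]
force: [-2.1, -0.3, 5.4]
width: 11.0
gripper_force: 60.9
```

step_arm(
  series=[
    [[0,0,0,0,0,0,0.8],[0,0,0,0,0,0,0.7],[0,0,0,0,0,0,0.6],[0,0,0,0,0,0,0.6],[0,0,0,0,0,-0.1,0.6],[0,0,0,0,0,-0.2,0.6],[0,0,0,0,0,-0.2,0.5],[0,0,0,0,0,-0.2,0.5]],
  ],
)

```text
clock: 33.7
eef_pos: [610.5, 197.5, 310.9]
tool_rot: [-3.141, 0.0, 1.659]
force: [0.5, -0.3, -0.4]
width: 42.6
gripper_force: 0.0
```

```bash
python3 - <<'E'
from h import *
import pickle
s=ctrl.read_state(); print(s["eef_pos"],s["tool_rot"],s["width"],s["force"],s["qpos"])
p=shot("scene"); 
for c,sc in rec(p,"caddy_a",3): print(c,sc)
t=shot("top"); pickle.dump(t,open("t9.pkl","wb"))
for c,sc in rec(t,"caddy_a",3): print(c,sc,np.round(bp(t,c,60)))
cv2.imwrite("pics/s9.png",cv2.resize(p["img"][100:390,180:480,::-1],None,fx=2,fy=2,interpolation=cv2.INTER_CUBIC))
go((480,300,300,1.72),half=False)
E
```

```text
[610.49891602 197.47046337 310.89604117] [-3.14125482e+00  2.07178789e-04  1.65938864e+00] 42.55355061065476 [ 0.48396766 -0.3163266  -0.35294499] [-0.60132999  0.57687965  0.42408752  1.4432293  -0.24559589  1.1743941
 -0.05440979]
[394.4 289.8] 0.9
[310.4 269.4] 0.75
[281.9 149.1] 0.77 [617. 174.  60.]
1 x turn -0.077
5 x shift [0.161, -0.1522, 0.0139]
```

View pics/s9.png

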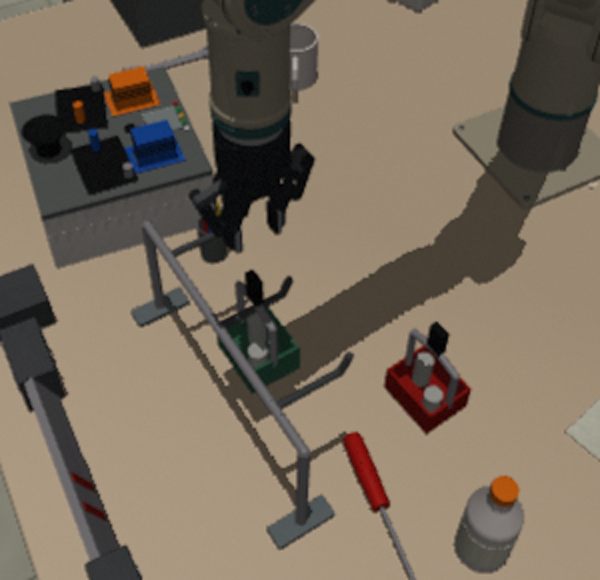

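```bash
python3 - <<'E'
from h import *
go((421,309,240,1.716),half=False)
E
```

```text
1 x turn -0.072
6 x shift [0.153, -0.1908, 0.0783]
```

step_arm(
  series=[
    [[0,0,-0.072,0,0,0,0.3],[0,0,0,0.153,-0.191,0.078,0.3],[0,0,0,0.153,-0.191,0.078,0.3],[0,0,0,0.153,-0.191,0.078,0.3],[0,0,0,0.153,-0.191,0.078,0.3],[0,0,0,0.153,-0.191,0.078,0.3],[0,0,0,0.153,-0.191,0.078,0.3],[0,0,0,0,0,0,0.3],[0,0,0,0,0,0,0.3]],
  ],
)

```text
clock: 34.8
eef_pos: [419.3, 309.0, 238.6]
tool_rot: [-3.139, 0.001, 1.718]
force: [0.8, -0.3, -0.0]
width: 60.0
gripper_force: 0.0
```

```bash
python3 - <<'E'
from h import *
s=ctrl.read_state(); print(s["eef_pos"],s["tool_rot"])
p=shot("wrist")
hsv=cv2.cvtColor(p["img"],cv2.COLOR_RGB2HSV)
m=cv2.inRange(hsv,(0,150,50),(4,255,255))|cv2.inRange(hsv,(174,150,50),(180,255,255)); n,l,st,ce=cv2.connectedComponentsWithStats(m); i=1+np.argmax(st[1:,4]); print(st[i],ce[i])
pts=np.argwhere(l==i)[:,::-1]; W=np.array([bp(p,u,45)[:2] for u in pts],np.float32); r=cv2.minAreaRect(W); print(r)
print("pred top",proj(p,np.array([420,309,159.])),"tray",proj(p,np.array([420,309,45.])))
u=np.array(proj(p,np.array([420,309,159.]))); x,y=u.astype(int); 
d=cv2.inRange(p["img"][max(y-45,0):y+40,x-45:x+45],(0,0,0),(28,28,28)); q=np.argwhere(d); print("dark",q.min(0)+[max(y-45,0),x-45],q.max(0)+[max(y-45,0),x-45],q.mean(0)+[max(y-45,0),x-45])
go((420,309,125.5,1.716),half=False)
E
```

```text
[419.27103354 309.02901297 238.63384567] [-3.13946860e+00  1.42087957e-03  1.71823013e+00]
[ 411   87   51   89 1890] [435.35132275 131.19100529]
((535.2077026367188, 370.76336669921875), (92.1370849609375, 23.413732528686523), 81.79330444335938)
pred top [np.float64(317.9690249866734), np.float64(207.8119194402164)] tray [np.float64(317.6400409074403), np.float64(173.83664028575498)]
dark [179 312] [220 326] [199.80492091 318.83655536]
3 x shift [0.0015, -0.0014, 0.2526]
```

step_arm(
  series=[
    [[0,0,0,0.002,0,0.253,0.3],[0,0,0,0,0,0.253,0.3],[0,0,0,0,0,0.247,0.3],[0,0,0,0,0,0,0.3],[0,0,0,0,0,0,1],[0,0,0,0,0,0,1],[0,0,0,0,0,0,1],[0,0,0,0,0,0,1],[0,0,0,0,0,0,1],[0,0,0,0,0,0,1]],
  ],
)

```text
clock: 35.85
eef_pos: [421.3, 309.8, 128.6]
tool_rot: [3.139, -0.002, 1.716]
force: [-1.3, -0.7, 6.3]
width: 11.0
gripper_force: 59.5
```

```bash
python3 - <<'E'
from h import *
s=ctrl.read_state(); print(s["eef_pos"],s["tool_rot"],s["width"])
x,y,z=s["eef_pos"]; b=228-115+z
H=np.array([599.4,321.5]); ux=np.array([np.cos(.09),np.sin(.09)]); a=H-120*ux
e=go((x,y,b,None),(*a,b,1.66),half=False); e=go((*H,b,None),(*H,z+80,None),start=e)
E
```

```text
[421.25437802 309.75031567 128.58904014] [ 3.13941356e+00 -1.68372325e-03  1.71606491e+00] 10.966951478051799
3 x shift [0.0, 0.0, -0.2511]
1 x turn 0.071
2 x shift [-0.0142, 0.1949, -0.0]
4 x shift [0.0002, 0.2, -0.0]
1 x shift [0.0, 0.0, 0.22]
```

step_arm(
  series=[
    [[0,0,0,0,0,-0.15,1],[0,0,0,0,0,-0.2,1],[0,0,0,0,0,-0.2,1],[0,0,0,0,0,-0.21,1],[0,0,0.071,0,0,0,1],[0,0,0,-0.014,0.195,0,1],[0,0,0,-0.014,0.195,0,1],[0,0,0,0,0,0,1],[0,0,0,0,0,0,1]],
  ],
)

```text
clock: 36.75
eef_pos: [479.1, 309.8, 240.9]
tool_rot: [-3.141, 0.0, 1.659]
force: [-1.1, 0.2, -2.5]
width: 11.2
gripper_force: 59.6
```

```bash
python3 - <<'E'
from h import *
s=ctrl.read_state(); print(s["eef_pos"],s["tool_rot"],s["width"],s["force"])
p=shot("wrist"); cv2.imwrite("pics/w10.png",p["img"][:,:,::-1])
print("expect tip/root",proj(p,np.array([551.6,317.2,207.])),proj(p,np.array([643,325.5,185.])))
go((599.4,321.5,241,1.66),half=False)
E
```

```text
[479.11449832 309.79066646 240.90579282] [-3.14107202e+00  2.51274237e-04  1.65937146e+00] 11.174525338688696 [-1.14835317  0.18538078 -2.47241694]
expect tip/root [np.float64(437.2993809223843), np.float64(230.72704249850972)] [np.float64(561.8350855197082), np.float64(217.56754262464415)]
4 x shift [0.001, 0.2028, -0.0004]
```

View pics/w10.png

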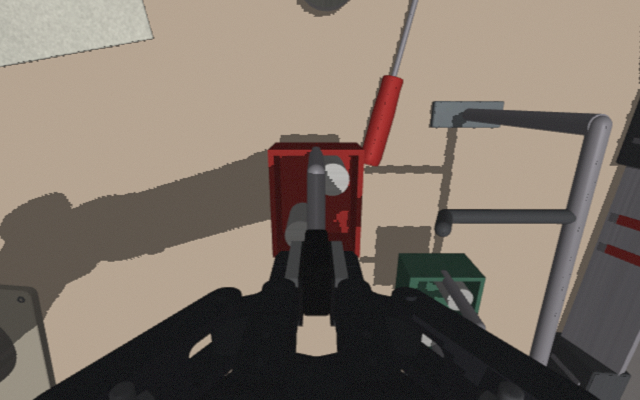

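step_arm(
  series=[
    [[0,0,0,0.001,0.1,0.006,1],[0,0,0,0,0.14,0,1],[0,0,0,0,0.14,0,1],[0,0,0,0,0.14,0,1],[0,0,0,0,0.14,0,1],[0,0,0,0,0.145,0,1],[0,0,0,0,0,0,1],[0,0,0,0,0,0,1]],
  ],
)

```text
clock: 37.6
eef_pos: [598.1, 321.3, 239.4]
tool_rot: [-3.139, 0.0, 1.661]
force: [-1.1, 0.3, -2.9]
width: 11.0
gripper_force: 59.7
```

step_arm(
  series=[
    [[0,0,0,0,0,0.1,1],[0,0,0,0,0,0.07,1],[0,0,0,0,0,0.02,1],[0,0,0,0,0,0,1],[0,0,0,0,0,0,1]],
  ],
)

```text
clock: 38.1
eef_pos: [599.4, 321.4, 211.9]
tool_rot: [3.141, -0.0, 1.66]
force: [-0.0, -0.5, -3.1]
width: 11.4
gripper_force: 59.7
```

Contact expected at about 208.6–209.

step_arm(
  series=[
    [[0,0,0,0,0,0.015,1],[0,0,0,0,0,0.01,1],[0,0,0,0,0,0,1],[0,0,0,0,0,0,1]],
  ],
)

```text
clock: 38.5
eef_pos: [600.0, 321.3, 208.8]
tool_rot: [3.14, -0.001, 1.66]
force: [-1.2, -0.9, 4.7]
width: 11.1
gripper_force: 60.9
```

step_arm(
  series=[
    [[0,0,0,0,0,0,0.8],[0,0,0,0,0,0,0.7],[0,0,0,0,0,0,0.6],[0,0,0,0,0,0,0.6],[0,0,0,0,0,-0.1,0.6],[0,0,0,0,0,-0.2,0.6],[0,0,0,0,0,-0.2,0.5],[0,0,0,0,0,-0.2,0.5],[0,0,0,0.1,-0.25,-0.05,0.5],[0,0,0,0.1,-0.25,0,0.5],[0,0,0,0.1,-0.25,0,0.5],[0,0,0,0,0,0,0.5]],
  ],
)

```text
clock: 39.7
eef_pos: [477.7, 359.7, 321.4]
tool_rot: [-3.138, -0.004, 1.668]
force: [-0.4, 1.4, -0.1]
width: 42.9
gripper_force: 0.0
```

```bash
python3 - <<'E'
from h import *
p=shot("scene"); cv2.imwrite("pics/s11.png",cv2.resize(p["img"][100:390,180:480,::-1],None,fx=2,fy=2,interpolation=cv2.INTER_CUBIC))
E
```

```text
(no output)
```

View pics/s11.png

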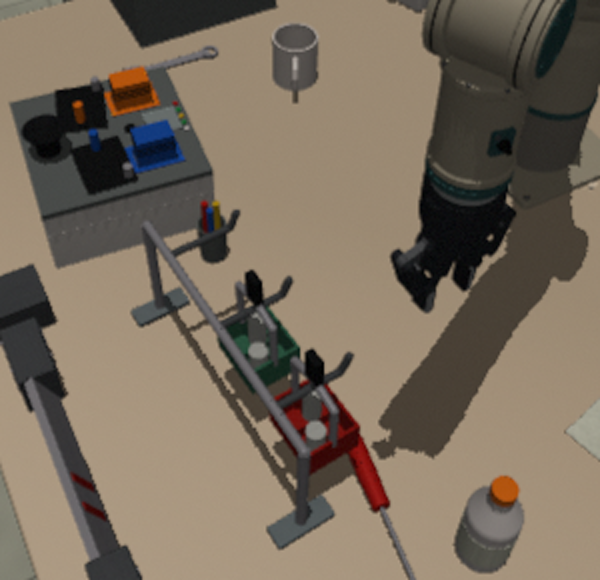

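step_arm(
  series=[
    [[0,0,0,0,0,0,0.5],[0,0,0,0,0,0,0.5],[0,0,0,0,0,0,0.5],[0,0,0,0,0,0,0.5],[0,0,0,0,0,0,0.5]],
  ],
)

```text
clock: 40.25
eef_pos: [483.9, 355.5, 319.9]
tool_rot: [-3.141, 0.0, 1.659]
force: [-0.0, 0.1, 0.2]
width: 42.6
gripper_force: 0.0
```

```bash
python3 -c "
from cell import ctrl
print(ctrl.finish_job())"
```

```text
the job is handed in; nothing more can be done
None
```

The job is handed in at about 40 s: both covers are swung aside, both modules are pressed down to the floor of their ports, and the green and red caddies hang on hooks 2 and 3; no verdict came back.

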